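# Bead-case display tower on a weighted board

## Task

Set up the counter display: lay the steel ballast block in the recess of the wooden board and push down on it firmly (about 15 N) so that it is bedded flush with the board, then build a crosswise tower over it, centred on the board, from all the long bead cases: two lying parallel to the board's longer side with their centre lines about 100 mm apart, two across them at the same spacing, and any that are left again crosswise on top (a single last one in the middle or at the place of either of a pair). Leave everything else on the counter where it is.

Things in the scene. Friction and masses are not known exactly. Their poses are not given: they have to be found in the camera images.
- board: Fixed wooden display board lying on the counter, 230 (its x) by 180 (its y) by 25 mm thick, not always square to the counter. Origin: centre of its underside; z up. In the middle of its top is a rectangular recess, 54 (x) by 94 (y) by 20 mm deep, floor 5 mm above the underside, rim chamfered 2 mm.
- ballast: Loose dark ballast block of hollow steel, 50 (its x) by 90 (its y) by 20 mm thick, 300 g, lying flat on the counter. Origin: its centre; z up. It fits the recess loosely (2 mm all round) with its long side along the board's y; fully down, its centre is 15 mm above the board's underside and its top is level with the board's top.
- case1: One of four to six identical long flat bead cases of frosted plastic (some may be absent: None), a slat 190 (its x) by 36 (its y) by 22 mm thick, 70 to 140 g, with a black cap on its +x end and a blank white label on top, lying flat on the counter. Origin: its centre; z up. Either end may point either way.
- case2: One of four to six identical long flat bead cases of frosted plastic (some may be absent: None), a slat 190 (its x) by 36 (its y) by 22 mm thick, 70 to 140 g, with a black cap on its +x end and a blank white label on top, lying flat on the counter. Origin: its centre; z up. Either end may point either way.
- case3: One of four to six identical long flat bead cases of frosted plastic (some may be absent: None), a slat 190 (its x) by 36 (its y) by 22 mm thick, 70 to 140 g, with a black cap on its +x end and a blank white label on top, lying flat on the counter. Origin: its centre; z up. Either end may point either way.
- case4: One of four to six identical long flat bead cases of frosted plastic (some may be absent: None), a slat 190 (its x) by 36 (its y) by 22 mm thick, 70 to 140 g, with a black cap on its +x end and a blank white label on top, lying flat on the counter. Origin: its centre; z up. Either end may point either way.
- case5: One of four to six identical long flat bead cases of frosted plastic (some may be absent: None), a slat 190 (its x) by 36 (its y) by 22 mm thick, 70 to 140 g, with a black cap on its +x end and a blank white label on top, lying flat on the counter. Origin: its centre; z up. Either end may point either way.
- case6: One of four to six identical long flat bead cases of frosted plastic (some may be absent: None), a slat 190 (its x) by 36 (its y) by 22 mm thick, 70 to 140 g, with a black cap on its +x end and a blank white label on top, lying flat on the counter. Origin: its centre; z up. Either end may point either way.
- tape: Bystander: roll of brown tape lying flat among the cases, 68 mm across, 24 mm high. Origin: centre of its underside.
- stapler: Bystander: stapler, 130 by 34 by 48 mm high, beyond the board. Origin: centre of its underside.
- jar1: Bystander: jar with white cap, 56 mm across, 85 mm high, beyond the board. Origin: centre of its underside.
- jar2: Bystander: jar like the other, beyond the board. Origin: centre of its underside.
Things that resemble listed ones, but are neither listed nor needed, are in the scene too. Leave any red look-alike of the case4 alone.

How it is judged:
By the outcome, as a careful person would: the job done as asked, in the order asked, and still so for the second after the job is handed in, with the robot touching nothing.
Of case1, case2, case3, case4, case5, case6 only 4 to 6 are there at a start; the rules pass over those that are not, and their reading is None.
At some moment in a run one of case1, case2, case3, case4, case5, case6 may be knocked a few centimetres aside while the robot is not near it.
Once in a run the grip may slacken for a moment while it holds something.
It also fails if it takes over 210 s, if anything falls off the work surface, if the arm or the gripper's body presses on something with over 40 N, if the wrist force passes 120 N, or if a joint passes its speed limit or range.

## Robot

A 7-joint arm with a two-finger parallel gripper is mounted at the origin on the work surface. World frame = base frame: x ahead of the robot, y to its left, z up, the work surface at z = 0. Lengths are in m, angles in rad, forces in N, time in s.
With the tool pointing down it reaches from about 0.425 to 0.925 m from the base axis. Payload 6.8 kg.
Tool frame: the origin (TCP) lies at the very end of the fingers, on their centre line; the grasp point (between the pads) lies 19 mm behind it; x points along the fingers, y is the direction in which the jaws open and shut, and the axes are right-handed (so a half turn about x gives the same grasp; the last joint's range is limited). The gripper opens to 88 mm and grips with 3 to 60 N. Pads are 20 mm wide; open, the fingers measure 115 mm over their backs; the gripper's body (75 mm by 178 mm) begins 61 mm behind the grasp point.
Start: joints at [-1.33, 0.477, 0.022, 1.555, -0.011, 1.109, -0.083], TCP at [0.231, 0.634, 0.223] pointing down, gripper open.
Joint ranges: [-2.96, 2.96], [-0.34, 2.1], [-1.41, 1.46], [0.24, 2.44], [-1.37, 4.51], [0.17, 1.92], [-2.96, 2.96]. Speed limits (rad/s): [2.39, 2.39, 3.14, 3.14, 3.14, 3.14, 3.14].

## Interface

Orientations are given as a 3x3 rotation matrix whose columns are the frame's x, y, z axes.
In Python, from bench import status, imaging, hand_in, nets gives the robot as it stands.
- The arm moves only by the tool drive_tool, never from a script. Its argument "increments" is a list that holds one entry, the list of rows, each a list of 7 numbers: the shift along the tool's x, y, z in units of 0.02 m (1.0 is 0.02 m), then the turn, a rotation vector about the tool's x, y, z in units of 0.1 rad (1.0 is 0.1 rad), then the closure, from 0 (fully open) to 1 (shut). A call has 1 to 12 rows; each row shifts and turns the commanded pose from where the row before left it, along the tool's axes as they then stand; what a row does not reach is not made up. A row lasts 1/12 s, in which the tool goes at most 41.7 mm and 7.16 degrees, less where a joint would pass 70% of its speed; a pose out of reach is approached as far as the arm can. A call with a number of a shift or a turn outside -1 to 1 is refused whole. A call with a gripper value outside its range is refused whole. The fingers move at their own pace and stop on an object; "grip_force" is the grip in N (left out, the last holds). Time passes only in rows, so rows that do not move let the fingers close. It gives the time, the measured TCP pose, the force and the opening at its end, in the units of the state.
- status.get_state(): the state, without advancing time (a new reading comes with each control period).
- imaging.grab_frame(name): name is "scene" or "top" or "wrist"; returns a dict with "color" (400x640x3 uint8, red, green, blue), "range_z" (400x640 float32, m along the optical axis (not along the pixel's ray), 0 where there is no reading), "fx", "fy", "cx", "cy" (pixels), "rvec" (rotation vector, rad) and "tvec" (3), from world to camera coordinates, as OpenCV has them. Camera axes: x right, y down, z forward; pixel columns grow to the right and rows downward; lengths in m; the calibration is good to about 2 mm. A picture is of the moment at which its call begins.
- hand_in(): hands the job in, once; it reports no verdict.
Trained networks look in the newest picture that a camera, given by its name, has taken for a name from the list of things; names that differ only in an ending like _2 or _b are one class to them, and where a whole thing is asked for, a point or a joint stands for the part that bears it (a point fixed in the world has none). Each returns a list of dicts, best first, with "score" (0 to 1); they miss things now and then, are a little off and sometimes report something else, mostly with a low value. They report only what shows in the picture. A call takes as long as a camera call. They do not tell look-alikes from the thing itself.
- nets.look_for(camera, name): "xyz" ([x, y, z] in m, in the coordinates of the camera as it stood for that picture, good to about 4 mm: the middle of the surface that is visible of it).
- nets.trace(camera, name): "region" (400x640 bool, what is visible of it).
The state is a dict: "clock": time; "q": joint angles; "dq": joint speeds; "effort": joint torques, N m; "position": TCP position; "orientation": TCP orientation; "contact_force": force on the tool from outside, world axes, zero at the start; "moment": the same for the moment, N m; "grip_width": finger opening in m.
Only numpy, scipy, OpenCV 4.12 (cv2) and the standard library are available. Lean on these libraries where they do the work, as an engineer would, in place of code of your own. Each camera call takes 0.05 s, during which the arm holds its last target.

## Working session

There is one attempt and no reset: what is moved stays moved. The work goes in short steps, Python scripts to look and compute and a tool call to move; the robot and the scene stay as the last step left them, time stands still between calls to the robot, and variables do not carry over. Pictures are saved under pics/ and viewed, and the job is handed in when it is done.

Besides the shell and the picture viewer there is one more tool, called after "Emit:" as name(argument=value, ...) on one line, values as JSON. drive_tool: Moves the arm, as the interface text tells. Its arguments: {"type":"object","properties":{"increments":{"type":"array","items":{"type":"array","items":{"type":"array","items":{"type":"number","minimum":-1,"maximum":1}}}},"grip_force":{"type":"number"}},"required":["increments"]}

```bash
ls; mkdir -p pics
cat > h.py <<'E'
import numpy as np, cv2
from bench import status, imaging, hand_in, nets
def grab(c,fn=None):
    f=imaging.grab_frame(c)
    if fn: cv2.imwrite('pics/'+fn,cv2.cvtColor(f['color'],cv2.COLOR_RGB2BGR))
    return f
def cloud(f):
    R,_=cv2.Rodrigues(np.array(f['rvec'],float)); t=np.array(f['tvec'],float).ravel()
    z=f['range_z'].astype(float); v,u=np.mgrid[:400,:640]
    P=np.stack([(u-f['cx'])/f['fx']*z,(v-f['cy'])/f['fy']*z,z],-1)
    W=(P-t)@R; W[z==0]=np.nan
    return W
def towrld(f,p):
    R,_=cv2.Rodrigues(np.array(f['rvec'],float)); t=np.array(f['tvec'],float).ravel()
    return R.T@(np.array(p)-t)
def proj(f,p):
    return cv2.projectPoints(np.array(p,float).reshape(-1,3),np.array(f['rvec'],float),np.array(f['tvec'],float),np.array([[f['fx'],0,f['cx']],[0,f['fy'],f['cy']],[0,0,1.]]),None)[0].reshape(-1,2)
E
python3 - <<'E'
from h import *
np.set_printoptions(precision=4,suppress=True)
s=status.get_state()
for k,v in s.items(): print(k,np.array(v))
for c in ['scene','top','wrist']:
    f=grab(c,c+'0.png'); W=cloud(f); print(c,f['fx'],towrld(f,[0,0,0]))
    for n in ['board','ballast','case1','tape','stapler','jar1']:
        print(n,[(round(d['score'],2),towrld(f,d['xyz']).round(3).tolist(),proj(f,towrld(f,d['xyz'])).round().tolist()) for d in nets.look_for(c,n)])
E
```

```text
pics
clock 0.0
q [-1.3301  0.4778  0.0223  1.5565 -0.0115  1.1093 -0.0831]
dq [ 0.0008  0.      0.0001  0.0003 -0.0007 -0.0003  0.0003]
effort [  0.0005 -58.2844   1.5347 -27.2607  -0.0544   0.0169   0.0002]
position [0.2305 0.6338 0.2217]
orientation [[-0.0005  0.3417  0.9398]
 [-0.0017  0.9398 -0.3417]
 [-1.     -0.0018  0.0001]]
contact_force [ 0.3213 -0.3189 -0.7957]
moment [-0.0008 -0.0211 -0.039 ]
grip_width 0.08785217078456309
scene 368.9215541912196 [0.9154 0.3168 0.8212]
board [(0.8, [0.561, -0.027, 0.023], [[330.0, 236.0]]), (0.18, [0.545, 0.31, 0.022], [[440.0, 339.0]])]
ballast [(0.75, [0.362, 0.274, 0.02], [[477.0, 278.0]])]
case1 [(0.95, [0.457, 0.289, 0.026], [[458.0, 306.0]]), (0.94, [0.547, -0.251, 0.021], [[282.0, 181.0]]), (0.9, [0.648, -0.254, 0.021], [[252.0, 198.0]]), (0.85, [0.544, 0.313, 0.023], [[441.0, 340.0]]), (0.83, [0.642, 0.283, 0.021], [[399.0, 359.0]]), (0.74, [0.289, -0.541, 0.021], [[293.0, 95.0]]), (0.7, [0.364, -0.287, 0.021], [[323.0, 145.0]])]
tape [(0.56, [0.459, -0.292, 0.018], [[298.0, 159.0]])]
stapler [(0.67, [0.753, 0.192, 0.047], [[329.0,
[... 440 characters left out ...]
 [0.447, 0.274, 0.028], [[201.0, 220.0]]), (0.92, [0.641, -0.271, 0.021], [[353.0, 170.0]]), (0.89, [0.28, -0.552, 0.023], [[432.0, 272.0]]), (0.69, [0.548, 0.302, 0.02], [[195.0, 192.0]])]
tape [(0.7, [0.45, -0.298, 0.025], [[361.0, 223.0]]), (0.38, [0.542, 0.301, 0.023], [[195.0, 193.0]]), (0.36, [0.359, -0.3, 0.02], [[361.0, 248.0]])]
stapler [(0.65, [0.741, 0.179, 0.046], [[230.0, 139.0]]), (0.27, [0.446, 0.274, 0.026], [[201.0, 220.0]])]
jar1 [(0.6, [0.767, -0.142, 0.085], [[319.0, 131.0]]), (0.57, [0.784, 0.006, 0.088], [[277.0, 125.0]])]
wrist 315.90767757649377 [0.1605 0.6598 0.3844]
board []
ballast []
case1 [(0.8, [0.453, 0.372, 0.019], [[201.0, 374.0]])]
tape []
stapler []
jar1 []
```

View pics/top0.png

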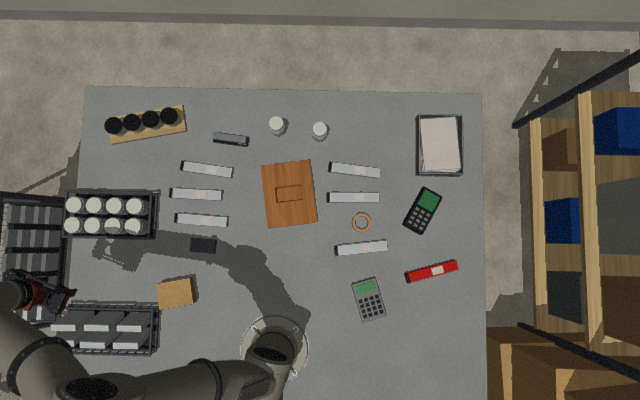

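View pics/scene0.png

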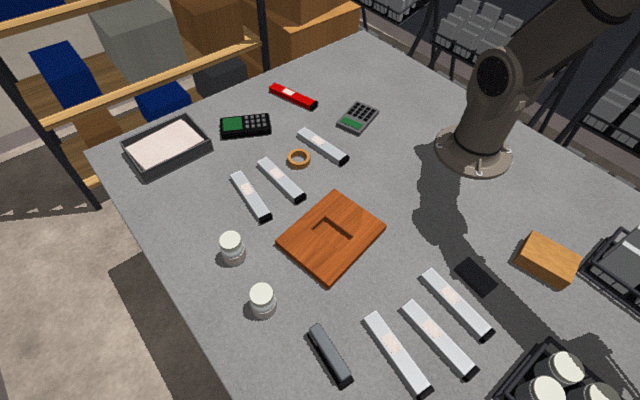

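The top view shows six white cases at (206,169), (196,193), (201,220), (354,170), (353,197) and (361,247). The dark ballast is at (203,245) and the board at (289,194). Possible mix-ups:
- **Cases:** the red case (432,271), which must stay put, and the white bars in the tray (100,330).
- **Ballast:** the stapler (230,139), the phone (422,210) and the calculator (368,299).
- **Board:** the cardboard box (177,292) and the rack (147,120).

```bash
cat >> h.py <<'E'
def rectfit(P2):
    P2=np.asarray(P2,np.float32)
    (c,(w,h),a)=cv2.minAreaRect(P2)
    if w<h: w,h=h,w; a+=90
    a=(a+90)%180-90
    return np.array(c),(w,h),a
def fitobj(c,f,W,name,zlo,zhi):
    out=[]
    for d in nets.trace(c,name):
        m=d['region']&np.isfinite(W[...,2])&(W[...,2]>zlo)&(W[...,2]<zhi)
        if m.sum()<30: continue
        cc,wh,a=rectfit(W[m][:,:2]); out.append((round(d['score'],2),cc.round(4).tolist(),np.round(wh,3).tolist(),round(a,1),round(float(np.median(W[m][:,2])),4),int(m.sum())))
    return out
E
python3 - <<'E'
from h import *
for c in ['top','scene']:
    f=grab(c,c+'1.png');W=cloud(f)
    for n,lo,hi in [('board',.015,.035),('ballast',.01,.03),('case1',.012,.032)]:
        print(c,n)
        for o in fitobj(c,f,W,n,lo,hi): print('  ',o)
    if c=='top':
        im=cv2.cvtColor(f['color'],cv2.COLOR_RGB2BGR)[140:300,150:450]
        cv2.imwrite('pics/crop1.png',cv2.resize(im,(780,416),interpolation=cv2.INTER_CUBIC))
E
```

```text
top board
   (0.88, [0.5501, -0.0363], [0.231, 0.18], 8.4, 0.0259, 2731)
top ballast
   (0.76, [0.3563, 0.2667], [0.091, 0.05], 86.5, 0.0209, 358)
   (0.15, [0.4521, -0.3006], [0.065, 0.065], -88.7, 0.0237, 147)
top case1
   (0.85, [0.6337, 0.2677], [0.191, 0.037], 82.7, 0.0233, 516)
   (0.71, [0.4479, 0.2777], [0.19, 0.036], 86.5, 0.0227, 527)
   (0.67, [0.5409, 0.3004], [0.187, 0.036], 87.6, 0.023, 490)
   (0.63, [0.2823, -0.5525], [0.189, 0.038], -73.9, 0.0225, 560)
   (0.62, [0.6425, -0.273], [0.185, 0.038], 83.0, 0.0227, 503)
   (0.57, [0.3602, -0.3007], [0.188, 0.036], -82.4, 0.0227, 512)
scene board
   (0.66, [0.5501, -0.0337], [0.232, 0.182], 8.6, 0.0233, 4982)
scene ballast
   (0.87, [0.358, 0.2703], [0.089, 0.051], 85.8, 0.0185, 769)
scene case1
   (0.94, [0.361, -0.2953], [0.19, 0.039], -81.9, 0.0195, 562)
   (0.93, [0.4493, 0.2821], [0.186, 0.038], 86.7, 0.0207, 1365)
   (0.86, [0.6436, -0.2686], [0.191, 0.037], 83.4, 0.0199, 744)
   (0.8, [0.6348, 0.2713], [0.189, 0.037], 83.3, 0.0209, 1727)
   (0.6, [0.5426, -0.2641], [0.192, 0.037], -89.1, 0.0199, 701)
   (0.58, [0.2834, -0.5479], [0.191, 0.041], -74.7, 0.0189, 417)
   (0.18, [0.5501, -0.0337], [0.233, 0.182], 8.6, 0.0233, 5085)
```

View pics/crop1.png

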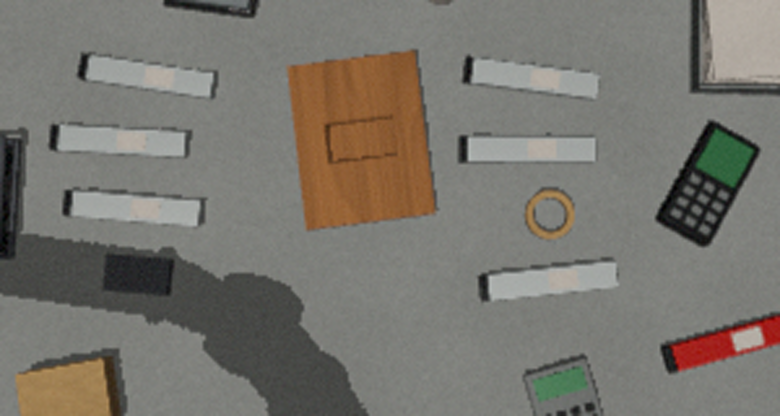

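The crop confirms the choices: the ballast is the dark block at (203,245), and the six white cases have a pale label and a black end. The red case stays. Next, a planner that prints the row numbers.

```bash
cat >> h.py <<'E'
from scipy.spatial.transform import Rotation as Rn
def plan(x,y,z,yaw,N=None,p0=None,R0=None):
    """constant row (shift then turn) from the current pose to the target, tool down with jaw at yaw deg (mod 180)"""
    s=status.get_state(); p0=np.array(s['position']) if p0 is None else p0; R0=np.array(s['orientation']) if R0 is None else R0
    best=None
    for k in (0,180):
        a=np.radians(yaw+k); Y=np.array([np.cos(a),np.sin(a),0]); X=np.array([0,0,-1.]); Rt=np.stack([X,Y,np.cross(X,Y)],1)
        rv=Rn.from_matrix(R0.T@Rt).as_rotvec()
        if best is None or np.linalg.norm(rv)<np.linalg.norm(best[0]): best=(rv,Rt)
    rv,Rt=best; d=R0.T@(np.array([x,y,z])-p0)
    n=N or int(np.ceil(max(np.abs(rv).max()/0.095,np.linalg.norm(d)/0.0195,1)))
    while True:
        r=Rn.from_rotvec(rv/n); S=sum((r**k).as_matrix() for k in range(n)); sh=np.linalg.solve(S,d)
        if N or np.abs(sh).max()<=0.02: break
        n+=1
    row=np.r_[sh/0.02,rv/n/0.1]
    print('rows',n,'each',row.round(3).tolist(),'| pos',p0.round(4).tolist(),'yaw',round(np.degrees(np.arctan2(R0[1,1],R0[0,1])),2),'clock',round(s['clock'],2))
    return n,row
def st():
    s=status.get_state(); R=np.array(s['orientation'])
    print('t %.2f pos %s yaw %.2f F %s w %.4f'%(s['clock'],np.round(s['position'],4).tolist(),np.degrees(np.arctan2(R[1,1],R[0,1])),np.round(s['contact_force'],2).tolist(),s['grip_width']))
E
python3 -c "
from h import *
plan(0.357,0.2685,0.13,-4)"
```

```text
rows 21 each [0.221, -0.268, 0.952, 0.615, 0.0, 0.0] | pos [0.2307, 0.6344, 0.2226] yaw 70.01 clock 1.45
```

Emit:
drive_tool(increments=[[[0.22,-0.27,0.95,0.615,0,0,0],[0.22,-0.27,0.95,0.615,0,0,0],[0.22,-0.27,0.95,0.615,0,0,0],[0.22,-0.27,0.95,0.615,0,0,0],[0.22,-0.27,0.95,0.615,0,0,0],[0.22,-0.27,0.95,0.615,0,0,0],[0.22,-0.27,0.95,0.615,0,0,0],[0.22,-0.27,0.95,0.615,0,0,0],[0.22,-0.27,0.95,0.615,0,0,0],[0.22,-0.27,0.95,0.615,0,0,0],[0.22,-0.27,0.95,0.615,0,0,0]]])

```text
clock: 2.37
position: [0.3582, 0.4623, 0.1742]
orientation: [[0.0, 0.857, 0.516], [0.0, 0.516, -0.857], [-1.0, 0.001, -0.0]]
contact_force: [-0.1, -0.3, 0.9]
grip_width: 0.0879
```

Emit:
drive_tool(increments=[[[0.22,-0.27,0.95,0.615,0,0,0],[0.22,-0.27,0.95,0.615,0,0,0],[0.22,-0.27,0.95,0.615,0,0,0],[0.22,-0.27,0.95,0.615,0,0,0],[0.22,-0.27,0.95,0.615,0,0,0],[0.22,-0.27,0.95,0.615,0,0,0],[0.22,-0.27,0.95,0.615,0,0,0],[0.22,-0.27,0.95,0.615,0,0,0],[0.22,-0.27,0.95,0.615,0,0,0],[0.22,-0.27,0.95,0.615,0,0,0]]])

```text
clock: 3.2
position: [0.3561, 0.2678, 0.1303]
orientation: [[0.001, 0.997, -0.073], [0.001, -0.073, -0.997], [-1.0, 0.0, -0.001]]
contact_force: [-0.1, -0.2, 0.5]
grip_width: 0.0874
```

Run:
```python
from h import *
st(); f=grab('wrist','w1.png'); W=cloud(f)
print(fitobj('wrist',f,W,'ballast',.01,.03)); st()
plan(0.357,0.2685,0.1,-4)
```

```text
t 3.20 pos [0.3561, 0.2678, 0.1303] yaw -4.18 F [-0.13, -0.21, 0.49] w 0.0874
[(0.73, [0.6333, 0.2651], [0.181, 0.038], 82.8, 0.021, 5929), (0.71, [0.3572, 0.2678], [0.09, 0.05], 86.5, 0.0197, 5346)]
t 3.30 pos [0.3548, 0.2653, 0.1296] yaw -4.23 F [0.96, 0.11, -0.27] w 0.0877
rows 2 each [0.74, 0.049, -0.084, -0.02, 0.011, 0.01] | pos [0.3548, 0.2653, 0.1296] yaw -4.23 clock 3.3
```

View pics/w1.png

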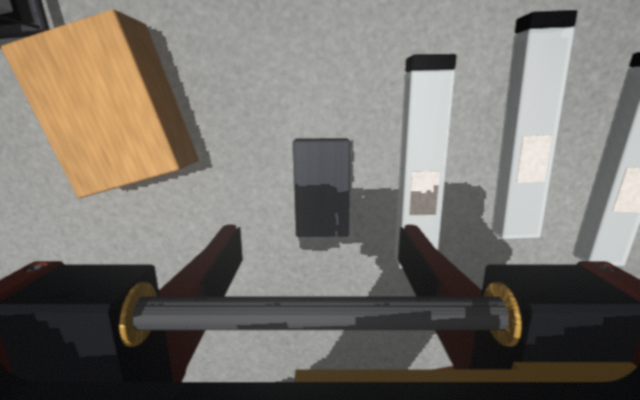

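The wrist view shows the dark ballast at (322,187), between the jaws' line of descent, with the case row to its right. Its fit is (0.3572, 0.2678), turned 86.5°.

```bash
python3 -c "
from h import *
plan(0.3572,0.2678,0.009,-3.5,8)"
```

```text
rows 8 each [0.754, 0.015, -0.017, -0.016, 0.003, 0.003] | pos [0.3548, 0.2653, 0.1296] yaw -4.23 clock 3.3
```

Emit:
drive_tool(increments=[[[0.9,0.02,-0.02,-0.02,0,0,0],[0.9,0.02,-0.02,-0.02,0,0,0],[0.9,0.02,-0.02,-0.02,0,0,0],[0.9,0.02,-0.02,-0.02,0,0,0],[0.7,0.02,-0.02,-0.02,0,0,0],[0.6,0.01,-0.02,-0.02,0,0,0],[0.5,0.01,-0.02,0,0,0,0],[0.3,0.01,0,0,0,0,0],[0,0,0,0,0,0,0],[0,0,0,0,0,0,0]]])

```text
clock: 4.13
position: [0.359, 0.2716, 0.0163]
orientation: [[-0.0, 0.998, -0.057], [0.0, -0.057, -0.998], [-1.0, -0.0, -0.0]]
contact_force: [-0.2, -0.5, 0.3]
grip_width: 0.0875
```

```bash
python3 -c "
from h import *
st();plan(0.3572,0.2678,0.008,-3.5,1)"
```

```text
t 4.13 pos [0.359, 0.2716, 0.0163] yaw -3.28 F [-0.16, -0.46, 0.28] w 0.0875
rows 1 each [0.416, -0.077, 0.193, 0.039, -0.001, 0.0] | pos [0.359, 0.2716, 0.0163] yaw -3.28 clock 4.13
```

Emit:
drive_tool(increments=[[[0.35,-0.08,0.18,0.04,0,0,0],[0,0,0,0,0,0,0],[0,0,0,0,0,0,0]]])

```text
clock: 4.38
position: [0.3568, 0.2674, 0.0093]
orientation: [[-0.0, 0.998, -0.062], [-0.0, -0.062, -0.998], [-1.0, -0.0, 0.0]]
contact_force: [0.6, 0.5, 0.6]
grip_width: 0.0876
```

```bash
python3 -c "
from h import *
st();f=grab('wrist');st();W=cloud(f);print(fitobj('wrist',f,W,'ballast',.01,.03));f=grab('wrist');st()"
```

```text
t 4.38 pos [0.3568, 0.2674, 0.0093] yaw -3.54 F [0.56, 0.46, 0.55] w 0.0876
t 4.43 pos [0.357, 0.2677, 0.0094] yaw -3.53 F [-0.51, 1.14, 0.15] w 0.0877
[(0.85, [0.3581, 0.2766], [0.072, 0.05], 86.3, 0.0197, 12572)]
t 4.53 pos [0.3571, 0.2679, 0.0095] yaw -3.52 F [-0.94, 0.18, 0.88] w 0.0879
```

Well centred. Close and grip.

Emit:
drive_tool(increments=[[[0,0,0,0,0,0,1],[0,0,0,0,0,0,1],[0,0,0,0,0,0,1],[0,0,0,0,0,0,1],[0,0,0,0,0,0,1],[0,0,0,0,0,0,1]]], grip_force=40)

```text
clock: 5.03
position: [0.357, 0.2678, 0.0093]
orientation: [[0.0, 0.998, -0.061], [0.0, -0.061, -0.998], [-1.0, 0.0, -0.0]]
contact_force: [0.7, -0.7, 1.0]
grip_width: 0.0513
```

Emit:
drive_tool(increments=[[[-0.3,0,0,0,0,0,1],[-0.6,0,0,0,0,0,1],[-0.9,0,0,0,0,0,1],[-1,0,0,0,0,0,1],[-1,0,0,0,0,0,1],[-1,0,0,0,0,0,1],[-0.6,0,0,0,0,0,1]]])

```text
clock: 5.62
position: [0.3571, 0.2677, 0.1191]
orientation: [[0.001, 0.998, -0.062], [0.001, -0.062, -0.998], [-1.0, 0.001, -0.001]]
contact_force: [0.6, -0.1, -2.3]
grip_width: 0.0496
```

```bash
python3 -c "
from h import *
st();plan(0.55,-0.035,0.125,8.5)"
```

```text
t 5.62 pos [0.3571, 0.2677, 0.1191] yaw -3.54 F [0.59, -0.13, -2.3] w 0.0496
rows 19 each [-0.016, 0.478, 0.817, -0.111, -0.0, -0.0] | pos [0.3571, 0.2677, 0.1191] yaw -3.54 clock 5.62
```

Emit:
drive_tool(increments=[[[-0.02,0.3,0.5,-0.11,0,0,1],[-0.02,0.48,0.82,-0.11,0,0,1],[-0.02,0.48,0.82,-0.11,0,0,1],[-0.02,0.48,0.82,-0.11,0,0,1],[-0.02,0.48,0.82,-0.11,0,0,1],[-0.02,0.48,0.82,-0.11,0,0,1],[-0.02,0.48,0.82,-0.11,0,0,1],[-0.02,0.48,0.82,-0.11,0,0,1],[-0.02,0.48,0.82,-0.11,0,0,1],[-0.02,0.48,0.82,-0.11,0,0,1],[-0.02,0.48,0.82,-0.11,0,0,1],[-0.02,0.48,0.82,-0.11,0,0,1]]])

```text
clock: 6.62
position: [0.4683, 0.0765, 0.1221]
orientation: [[-0.001, 0.997, 0.071], [-0.0, 0.071, -0.997], [-1.0, -0.001, 0.0]]
contact_force: [0.1, 0.7, -2.2]
grip_width: 0.0496
```

Emit:
drive_tool(increments=[[[-0.02,0.48,0.82,-0.11,0,0,1],[-0.02,0.48,0.82,-0.11,0,0,1],[-0.02,0.48,0.82,-0.11,0,0,1],[-0.02,0.48,0.82,-0.11,0,0,1],[-0.02,0.48,0.82,-0.11,0,0,1],[-0.02,0.48,0.82,-0.11,0,0,1],[0,0.5,0.9,-0.1,0,0,1],[0,0,0,0,0,0,1],[0,0,0,0,0,0,1]]])

```text
clock: 7.37
position: [0.5477, -0.0324, 0.1243]
orientation: [[-0.001, 0.99, 0.144], [-0.001, 0.144, -0.99], [-1.0, -0.001, 0.0]]
contact_force: [0.7, 0.7, -3.4]
grip_width: 0.0499
```

Run:
```python
from h import *
st(); f=grab('wrist','w2.png'); W=cloud(f)
for n,lo,hi in [('board',.015,.035),('ballast',.1,.17)]: print(n,fitobj('wrist',f,W,n,lo,hi))
z=W[...,2]
m=(z>.0)&(z<.012); v,u=np.nonzero(m&False)
```

```text
t 7.37 pos [0.5477, -0.0324, 0.1243] yaw 8.25 F [0.74, 0.67, -3.41] w 0.0499
board [(0.79, [0.551, -0.0359], [0.231, 0.18], 8.6, 0.0247, 34578), (0.75, [0.636, -0.1952], [0.034, 0.022], -67.1, 0.0213, 384)]
ballast [(0.69, [0.5461, -0.0236], [0.073, 0.05], -82.0, 0.1343, 12634)]
```

View pics/w2.png

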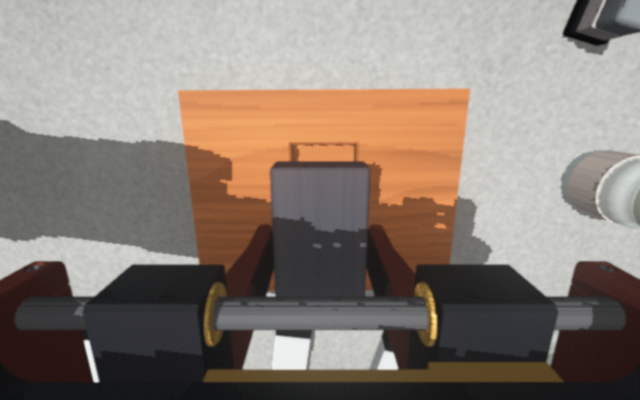

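```bash
python3 - <<'E'
from h import *
f=grab('wrist'); W=cloud(f); st()
b=np.array([.551,-.0359]); a=np.radians(8.6); ex=np.array([np.cos(a),np.sin(a)]); ey=np.array([-np.sin(a),np.cos(a)])
L=np.stack([(W[...,:2]-b)@ex,(W[...,:2]-b)@ey],-1)
m=(W[...,2]<.0215)&(W[...,2]>0)&(np.abs(L[...,0])<.06)&(np.abs(L[...,1])<.07)
q=L[m]; print(m.sum(),q.min(0),q.max(0),np.percentile(q,[2,98],axis=0))
# top camera: recess?
f=grab('top'); W=cloud(f)
E
python3 - <<'E'
import sys; sys.path.insert(0,'.')
E
```

```text
t 7.57 pos [0.5472, -0.0301, 0.1243] yaw 8.47 F [0.08, 0.41, -3.27] w 0.0491
894 [-0.0270883   0.03192198] [0.02718258 0.04533867] [[-0.02696153  0.03219457]
 [ 0.02696042  0.04398605]]
```

```bash
cat >> h.py <<'E'
def rel(dx,dy,dz=0,dyaw=0):
    R=np.array(status.get_state()['orientation']); d=R.T@np.array([dx,dy,dz])/0.02
    print('tool units',d.round(3).tolist(),'turn x',round(-np.radians(dyaw)/0.1,3))
E
python3 -c "
from h import *
rel(.0037,-.0039,-.075,0.1)"
```

```text
tool units [3.75, 0.157, 0.222] turn x -0.017
```

Emit:
drive_tool(increments=[[[0.5,0.04,0.05,0,0,0,1],[0.8,0.04,0.05,0,0,0,1],[0.8,0.04,0.06,0,0,0,1],[0.8,0.04,0.06,0,0,0,1],[0.5,0,0,0,0,0,1],[0.3,0,0,0,0,0,1],[0,0,0,0,0,0,1],[0,0,0,0,0,0,1],[0,0,0,0,0,0,1]]])

```text
clock: 8.37
position: [0.5524, -0.035, 0.0511]
orientation: [[0.001, 0.989, 0.146], [0.0, 0.146, -0.989], [-1.0, 0.001, 0.0]]
contact_force: [0.1, -1.0, -3.2]
grip_width: 0.0496
```

```bash
cat > chk.py <<'E'
from h import *
import sys
st(); f=grab('wrist',sys.argv[1]); W=cloud(f); st()
o=[x for x in fitobj('wrist',f,W,'ballast',.03,.1)]
print('ballast',o); print('board',fitobj('wrist',f,W,'board',.015,.035))
b=np.array([.551,-.0359]); a=np.radians(8.6); ex=np.array([np.cos(a),np.sin(a)]); ey=np.array([-np.sin(a),np.cos(a)])
for d in nets.trace('wrist','ballast')[:1]:
    m=d['region']&(W[...,2]>.035)&(W[...,2]<.1)
    m=cv2.erode(m.astype(np.uint8),np.ones((3,3)))>0
    L=np.stack([(W[m][:,:2]-b)@ex,(W[m][:,:2]-b)@ey],-1); print('block in board frame', L.min(0),L.max(0))
L=np.stack([(W[...,:2]-b)@ex,(W[...,:2]-b)@ey],-1)
m=(W[...,2]<.0215)&(W[...,2]>0)&(np.abs(L[...,0])<.06)&(np.abs(L[...,1])<.07)
q=L[m]
if len(q): print('recess',m.sum(),q.min(0),q.max(0))
E
python3 chk.py w3.png
```

```text
t 8.37 pos [0.5524, -0.035, 0.0511] yaw 8.39 F [0.15, -1.0, -3.2] w 0.0496
t 8.42 pos [0.5525, -0.035, 0.0512] yaw 8.40 F [0.16, -0.11, -2.61] w 0.0496
ballast [(0.58, [0.5508, -0.0262], [0.072, 0.05], -81.7, 0.061, 12814)]
board [(0.83, [0.5516, -0.0365], [0.232, 0.181], 8.8, 0.0247, 60275)]
block in board frame [-0.02338772 -0.02616559] [0.02598813 0.04593855]
recess 708 [-0.02702191  0.0390113 ] [0.02731391 0.04660119]
```

View pics/w3.png

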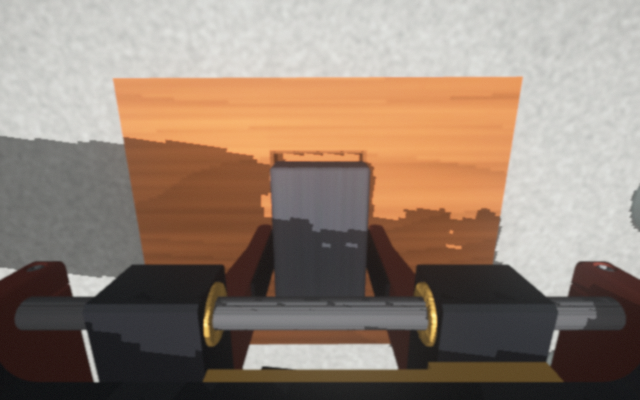

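```bash
python3 -c "
from h import *
rel(-.00097,-.00096,-.023,0.3)"
```

```text
tool units [1.15, -0.056, 0.04] turn x -0.052
```

Emit:
drive_tool(increments=[[[0.2,-0.06,0.04,-0.05,0,0,1],[0.2,0,0,0,0,0,1],[0.2,0,0,0,0,0,1],[0.2,0,0,0,0,0,1],[0.15,0,0,0,0,0,1],[0,0,0,0,0,0,1],[0,0,0,0,0,0,1]]])

```text
clock: 9.15
position: [0.5505, -0.0361, 0.0311]
orientation: [[-0.001, 0.989, 0.151], [-0.0, 0.151, -0.989], [-1.0, -0.001, -0.0]]
contact_force: [0.1, -1.4, -3.2]
grip_width: 0.0496
```

```bash
python3 chk.py w4.png
```

```text
t 9.15 pos [0.5505, -0.0361, 0.0311] yaw 8.68 F [0.11, -1.41, -3.18] w 0.0496
t 9.20 pos [0.5507, -0.0361, 0.0313] yaw 8.67 F [0.37, -0.21, -2.89] w 0.0494
ballast [(0.78, [0.5488, -0.0275], [0.073, 0.05], -81.3, 0.041, 12484)]
board [(0.75, [0.5512, -0.0367], [0.232, 0.181], 8.4, 0.0247, 73771)]
block in board frame [-0.0251694  -0.02695607] [0.02399507 0.04507816]
recess 466 [-0.02694193 -0.0354492 ] [0.02761143 0.04639445]
```

View pics/w4.png

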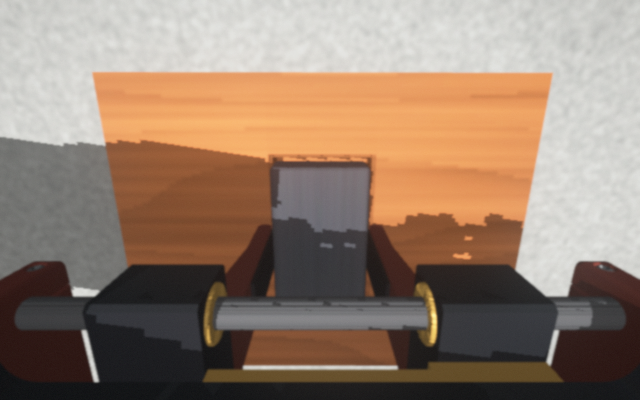

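Entered without contact force: the block is at (320,230), inside the recess outline. Lower a little more and release.

Emit:
drive_tool(increments=[[[0.1,0.03,0,0,0,0,1],[0.1,0,0,0,0,0,1],[0,0,0,0,0,0,1],[0,0,0,0,0,0,0.3],[0,0,0,0,0,0,0.3],[0,0,0,0,0,0,0.3],[0,0,0,0,0,0,0.3]]])

```text
clock: 9.93
position: [0.5517, -0.036, 0.0277]
orientation: [[0.001, 0.989, 0.151], [0.0, 0.151, -0.989], [-1.0, 0.001, 0.0]]
contact_force: [0.9, -1.0, 0.7]
grip_width: 0.0613
```

Emit:
drive_tool(increments=[[[-0.5,0,0,0,0,0,0.3],[-1,0,0,0,0,0,0.3],[-1,0,0,0,0,0,0.5],[-1,0,0,0,0,0,1],[0,0,0,0,0,0,1],[0,0,0,0,0,0,1]]])

```text
clock: 10.43
position: [0.5523, -0.0359, 0.099]
orientation: [[0.003, 0.989, 0.151], [0.001, 0.151, -0.989], [-1.0, 0.003, -0.0]]
contact_force: [0.6, -0.0, -0.2]
grip_width: 0.0386
```

```bash
cat > flush.py <<'E'
from h import *
import sys
st(); f=grab('wrist',sys.argv[1]); W=cloud(f)
for d in nets.trace('wrist','ballast')[:1]:
    m=cv2.erode(d['region'].astype(np.uint8),np.ones((7,7)))>0; m&=np.abs(W[...,2]-.025)<.02
    P=W[m]; A=np.c_[P[:,:2]-P[:,:2].mean(0),np.ones(len(P))]; print('ballast',d['score'],len(P),'plane slope,z',np.linalg.lstsq(A,P[:,2],rcond=None)[0].round(4),rectfit(P[:,:2]))
for d in nets.trace('wrist','board')[:1]:
    m=d['region']&(np.abs(W[...,2]-.025)<.004); P=W[m];A=np.c_[P[:,:2]-P[:,:2].mean(0),np.ones(len(P))]; print('board',np.linalg.lstsq(A,P[:,2],rcond=None)[0].round(4),rectfit(P[:,:2]))
E
python3 flush.py w5.png
```

```text
t 10.43 pos [0.5523, -0.0359, 0.099] yaw 8.68 F [0.63, -0.03, -0.23] w 0.0386
ballast 0.95 5885 plane slope,z [-0.0017 -0.0007  0.0247] (array([ 0.5503698 , -0.03449438]), (0.08554165810346603, 0.04505791887640953), -81.37048530578613)
board [-0.0011  0.0004  0.0247] (array([ 0.55065912, -0.03292081]), (0.23094652593135834, 0.17367224395275116), 8.519163131713867)
```

View pics/w5.png

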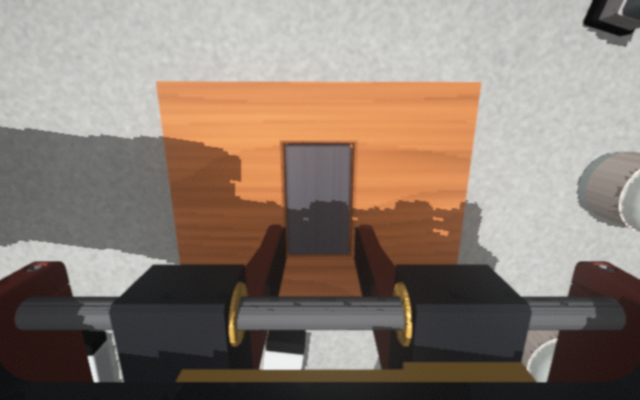

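The block sits flush at (320,198). Now the push, with shut fingers.

Emit:
drive_tool(increments=[[[0.5,-0.04,0,0,0,0,1],[1,0,0,0,0,0,1],[0.9,0,0,0,0,0,1],[0.6,0,0,0,0,0,1],[0.3,0,0,0,0,0,1],[0.1,0,0,0,0,0,1],[0,0,0,0,0,0,1],[0,0,0,0,0,0,1]]])

```text
clock: 11.25
position: [0.551, -0.0362, 0.0298]
orientation: [[0.001, 0.989, 0.151], [-0.0, 0.151, -0.989], [-1.0, 0.001, 0.0]]
contact_force: [0.8, -0.6, 0.1]
grip_width: 0.0004
```

Emit:
drive_tool(increments=[[[0.1,0,0,0,0,0,1],[0.1,0,0,0,0,0,1],[0,0,0,0,0,0,1]]])

```text
clock: 11.5
position: [0.5507, -0.036, 0.0256]
orientation: [[0.0, 0.989, 0.151], [0.0, 0.151, -0.989], [-1.0, 0.001, -0.0]]
contact_force: [-0.1, 0.6, -0.0]
grip_width: 0.0005
```

Emit:
drive_tool(increments=[[[0.05,0,0,0,0,0,1],[0,0,0,0,0,0,1]]])

```text
clock: 11.67
position: [0.5507, -0.0359, 0.0254]
orientation: [[0.0, 0.989, 0.151], [0.001, 0.151, -0.989], [-1.0, 0.0, -0.001]]
contact_force: [-3.1, 0.7, 8.6]
grip_width: 0.0003
```

Emit:
drive_tool(increments=[[[0.05,0,0,0,0,0,1],[0,0,0,0,0,0,1]]])

```text
clock: 11.83
position: [0.5507, -0.036, 0.0253]
orientation: [[0.0, 0.989, 0.15], [0.001, 0.15, -0.989], [-1.0, 0.001, -0.001]]
contact_force: [-7.1, 0.4, 19.6]
grip_width: 0.0005
```

Emit:
drive_tool(increments=[[[0.05,0,0,0,0,0,1],[0,0,0,0,0,0,1]]])

```text
clock: 12.0
position: [0.5508, -0.0359, 0.0252]
orientation: [[0.0, 0.989, 0.15], [0.002, 0.15, -0.989], [-1.0, 0.001, -0.002]]
contact_force: [-8.7, 2.3, 31.1]
grip_width: 0.0003
```

31 N is more than asked. Back off to about 15–18 N and hold there.

Emit:
drive_tool(increments=[[[-0.06,0,0,0,0,0,1],[0,0,0,0,0,0,1],[0,0,0,0,0,0,1],[0,0,0,0,0,0,1],[0,0,0,0,0,0,1],[0,0,0,0,0,0,1]]])

```text
clock: 12.5
position: [0.5508, -0.036, 0.0253]
orientation: [[0.001, 0.989, 0.151], [0.001, 0.151, -0.989], [-1.0, 0.001, -0.001]]
contact_force: [-5.1, 0.8, 17.1]
grip_width: 0.0008
```

Emit:
drive_tool(increments=[[[-0.3,0,0,0,0,0,1],[-0.7,0,0,0,0,0,1],[-1,0,0,0,0,0,0.5],[-1,0,0,0,0,0,0.3],[-1,0,0,0,0,0,0.3],[-0.6,0,0,0,0,0,0.3],[-0.4,0,0,0,0,0,0.3],[0,0,0,0,0,0,0.3]]])

```text
clock: 13.17
position: [0.5515, -0.036, 0.1251]
orientation: [[0.003, 0.989, 0.151], [0.0, 0.151, -0.989], [-1.0, 0.003, 0.0]]
contact_force: [0.3, -0.3, 0.5]
grip_width: 0.0369
```

```bash
python3 flush.py w6.png
python3 - <<'E'
from h import *
for c in ['top','scene']:
    f=grab(c,c+'2.png');W=cloud(f)
    for o in fitobj(c,f,W,'case1',.012,.032): print(c,o)
plan(0.4485,.2797,.13,-3.5)
E
```

```text
t 13.17 pos [0.5515, -0.036, 0.1251] yaw 8.68 F [0.35, -0.28, 0.53] w 0.0369
ballast 0.86 4965 plane slope,z [-0.0002  0.0001  0.0247] (array([ 0.55071217, -0.03489107]), (0.08626551926136017, 0.0454154871404171), -81.37403297424316)
board [-0.001   0.0004  0.0247] (array([ 0.55110383, -0.03618228]), (0.23070675134658813, 0.17965203523635864), 8.64567756652832)
top (0.85, [0.2827, -0.5512], [0.189, 0.037], -73.7, 0.0227, 543)
top (0.83, [0.4478, 0.2779], [0.191, 0.036], 86.6, 0.023, 520)
top (0.76, [0.3602, -0.2998], [0.19, 0.036], -82.5, 0.023, 540)
top (0.75, [0.5421, -0.2691], [0.185, 0.038], -88.8, 0.0223, 542)
top (0.74, [0.5409, 0.3024], [0.191, 0.036], 87.8, 0.0229, 493)
top (0.74, [0.6334, 0.2674], [0.19, 0.037], 82.4, 0.023, 516)
top (0.66, [0.6431, -0.272], [0.189, 0.038], 83.4, 0.0223, 524)
top (0.26, [0.5529, -0.0561], [0.23, 0.14], 8.6, 0.0259, 1148)
scene (0.79, [0.2837, -0.5479], [0.191, 0.041], -73.0, 0.019, 417)
scene (0.76, [0.3685, -0.3402], [0.096, 0.036], -83.9, 0.0194, 225)
scene (0.76, [0.4493, 0.2816], [0.19, 0.038], 86.8, 0.0208, 1427)
scene (0.76, [0.6438, -0.2669], [0.187, 0.036], 83.8, 0.02, 729)
scene (0.65, [0.5422, 0.3057], [0.19, 0.038], 87.9, 0.0209, 1650)
scene (0.61, [0.5424, -0.2645], [0.19, 0.039], -89.3, 0.0199, 649)
scene (0.6, [0.6342, 0.2709], [0.19, 0.038], 82.5, 0.0208, 1741)
scene (0.26, [0.5509, -0.0346], [0.095, 0.057], -79.8, 0.0234, 634)
rows 18 each [-0.02, -0.237, -0.892, 0.118, 0.0, 0.001] | pos [0.55, -0.0361, 0.1228] yaw 8.68 clock 13.52
```

Ballast flush (ballast plane and board both 24.7 mm) after the 17 N hold, and all six cases are still in place. Now the first case (448,280 mm).

Emit:
drive_tool(increments=[[[0,-0.24,-0.5,0.12,0,0,0.3],[0,-0.24,-0.9,0.12,0,0,0.3],[0,-0.24,-0.9,0.12,0,0,0.3],[0,-0.24,-0.9,0.12,0,0,0.3],[0,-0.24,-0.9,0.12,0,0,0.3],[0,-0.24,-0.9,0.12,0,0,0.3],[0,-0.24,-0.9,0.12,0,0,0.3],[0,-0.24,-0.9,0.12,0,0,0.3],[0,-0.24,-0.9,0.12,0,0,0.3],[0,-0.24,-0.9,0.12,0,0,0.3],[0,-0.24,-0.9,0.12,0,0,0.3],[0,-0.24,-0.9,0.12,0,0,0.3]]])

```text
clock: 14.52
position: [0.4754, 0.1668, 0.1232]
orientation: [[-0.001, 1.0, 0.007], [-0.0, 0.007, -1.0], [-1.0, -0.001, 0.0]]
contact_force: [-0.2, 1.1, -0.4]
grip_width: 0.0615
```

Emit:
drive_tool(increments=[[[0,-0.24,-0.9,0.12,0,0,0.3],[0,-0.24,-0.9,0.12,0,0,0.3],[0,-0.24,-0.9,0.12,0,0,0.3],[0,-0.24,-0.9,0.12,0,0,0.3],[0,-0.24,-0.9,0.12,0,0,0.3],[0,-0.24,-0.9,0.12,0,0,0.3],[0,0,0,0,0,0,0.3],[0,0,0,0,0,0,0.3]]])

```text
clock: 15.18
position: [0.4492, 0.2752, 0.1232]
orientation: [[-0.0, 0.998, -0.062], [-0.001, -0.062, -0.998], [-1.0, -0.0, 0.001]]
contact_force: [0.1, -0.7, -0.2]
grip_width: 0.0617
```

```bash
cat > look.py <<'E'
from h import *
import sys
# look.py pic zlo zhi : fit of the case nearest below TCP from wrist
st(); f=grab('wrist',sys.argv[1]); W=cloud(f); lo,hi=float(sys.argv[2]),float(sys.argv[3])
p=np.array(status.get_state()['position'])
for d in nets.trace('wrist','case1'):
    m=d['region']&(W[...,2]>lo)&(W[...,2]<hi)
    if m.sum()<100: continue
    c,wh,a=rectfit(W[m][:,:2]); e=np.array([np.cos(np.radians(a)),np.sin(np.radians(a))])
    cam=towrld(f,[0,0,0])[:2]
    far=max([c+e*wh[0]/2,c-e*wh[0]/2],key=lambda q:np.linalg.norm(q-p[:2])) # unoccluded end
    ctr=far-e*.095*np.sign((far-c)@e)
    print(round(d['score'],2),c.round(4).tolist(),np.round(wh,3).tolist(),round(a,1),'ctr by far end',ctr.round(4).tolist(),'z',np.median(W[m][:,2]).round(4))
E
python3 look.py w7.png .012 .03
```

```text
t 15.18 pos [0.4492, 0.2752, 0.1232] yaw -3.56 F [0.08, -0.69, -0.22] w 0.0617
0.72 [0.5421, 0.3034] [0.19, 0.037] 88.1 ctr by far end [0.5421, 0.3034] z 0.0216
0.63 [0.4489, 0.2796] [0.189, 0.036] 86.6 ctr by far end [0.4489, 0.2788] z 0.0217
0.63 [0.6352, 0.2768] [0.174, 0.038] 82.8 ctr by far end [0.6342, 0.2688] z 0.0214
```

View pics/w7.png

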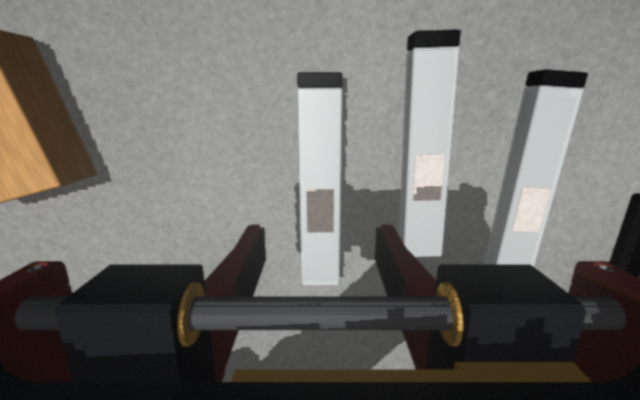

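The wrist view shows the whole first case, cap at (320,78) and label at (320,210), between the open fingers. Descend on (0.4489, 0.2794).

```bash
python3 -c "
from h import *
plan(.4489,.2794,.005,-3.4,9)"
```

```text
rows 9 each [0.658, -0.007, -0.034, -0.007, 0.001, 0.0] | pos [0.4497, 0.2734, 0.1234] yaw -3.75 clock 15.28
```

Emit:
drive_tool(increments=[[[0.5,0,-0.03,-0.01,0,0,0.3],[0.8,0,-0.03,-0.01,0,0,0.3],[0.9,-0.01,-0.03,0,0,0,0.3],[0.9,-0.01,-0.03,0,0,0,0.3],[0.9,-0.01,-0.03,0,0,0,0.3],[0.8,-0.01,-0.03,0,0,0,0.3],[0.6,0,-0.03,0,0,0,0.3],[0.3,0,-0.03,0,0,0,0.3],[0.2,0,0,0,0,0,0.3],[0,0,0,0,0,0,0.3],[0,0,0,0,0,0,0.3]]])

```text
clock: 16.2
position: [0.4495, 0.2795, 0.006]
orientation: [[0.0, 0.998, -0.063], [0.0, -0.063, -0.998], [-1.0, 0.0, -0.0]]
contact_force: [0.7, -0.7, -0.0]
grip_width: 0.0618
```

Emit:
drive_tool(increments=[[[0,0,0,0,0,0,1],[0,0,0,0,0,0,1],[0,0,0,0,0,0,1],[0,0,0,0,0,0,1],[0,0,0,0,0,0,1]]], grip_force=30)

```text
clock: 16.62
position: [0.4493, 0.2798, 0.006]
orientation: [[0.0, 0.998, -0.062], [0.0, -0.062, -0.998], [-1.0, 0.0, -0.0]]
contact_force: [-0.3, -0.1, 3.0]
grip_width: 0.0358
```

Emit:
drive_tool(increments=[[[-0.4,0,0,0,0,0,1],[-0.8,0,0,0,0,0,1],[-1,0,0,0,0,0,1],[-1,0,0,0,0,0,1],[-1,0,0,0,0,0,1],[-0.8,0,0,0,0,0,1],[-0.4,0,0,0,0,0,1],[0,0,0,0,0,0,1]]])

```text
clock: 17.28
position: [0.4499, 0.2803, 0.1155]
orientation: [[0.002, 0.998, -0.062], [0.002, -0.062, -0.998], [-1.0, 0.002, -0.003]]
contact_force: [-0.1, -0.5, -1.9]
grip_width: 0.0357
```

```bash
python3 -c "
from h import *
st();plan(.5435,.0134,.11,-81.4)"
```

```text
t 17.28 pos [0.4499, 0.2803, 0.1155] yaw -3.58 F [-0.11, -0.48, -1.92] w 0.0357
rows 15 each [0.018, 0.875, 0.521, 0.905, -0.002, -0.0] | pos [0.4499, 0.2803, 0.1155] yaw -3.58 clock 17.28
```

Emit:
drive_tool(increments=[[[0.02,0.875,0.52,0.905,0,0,1],[0.02,0.875,0.52,0.905,0,0,1],[0.02,0.875,0.52,0.905,0,0,1],[0.02,0.875,0.52,0.905,0,0,1],[0.02,0.875,0.52,0.905,0,0,1],[0.02,0.875,0.52,0.905,0,0,1],[0.02,0.875,0.52,0.905,0,0,1],[0.02,0.875,0.52,0.905,0,0,1],[0.02,0.875,0.52,0.905,0,0,1],[0.02,0.875,0.52,0.905,0,0,1]]])

```text
clock: 18.12
position: [0.5542, 0.1124, 0.1085]
orientation: [[-0.001, 0.564, -0.826], [-0.001, -0.826, -0.564], [-1.0, 0.0, 0.002]]
contact_force: [0.5, -0.2, -2.0]
grip_width: 0.0356
```

Emit:
drive_tool(increments=[[[0.02,0.875,0.52,0.905,0,0,1],[0.02,0.875,0.52,0.905,0,0,1],[0.02,0.875,0.52,0.905,0,0,1],[0.02,0.875,0.52,0.905,0,0,1],[0.02,0.875,0.52,0.905,0,0,1],[0,0,0,0,0,0,1],[0,0,0,0,0,0,1]]])

```text
clock: 18.7
position: [0.542, 0.012, 0.1068]
orientation: [[-0.002, 0.149, -0.989], [-0.001, -0.989, -0.149], [-1.0, 0.001, 0.002]]
contact_force: [0.3, -0.4, -0.8]
grip_width: 0.0355
```

```bash
python3 look.py w8.png .08 .15; python3 -c "
from h import *
st();plan(.5435,.0134,.05,-81.4,4)"
```

```text
t 18.70 pos [0.542, 0.012, 0.1068] yaw -81.45 F [0.26, -0.39, -0.76] w 0.0355
0.87 [0.5531, 0.0138] [0.166, 0.036] 8.7 ctr by far end [0.5415, 0.012] z 0.1224
t 18.80 pos [0.5428, 0.0141, 0.107] yaw -81.23 F [-0.47, -0.31, -0.81] w 0.0356
rows 4 each [0.713, 0.01, -0.008, 0.007, 0.002, 0.001] | pos [0.5428, 0.0141, 0.107] yaw -81.23 clock 18.8
```

View pics/w8.png

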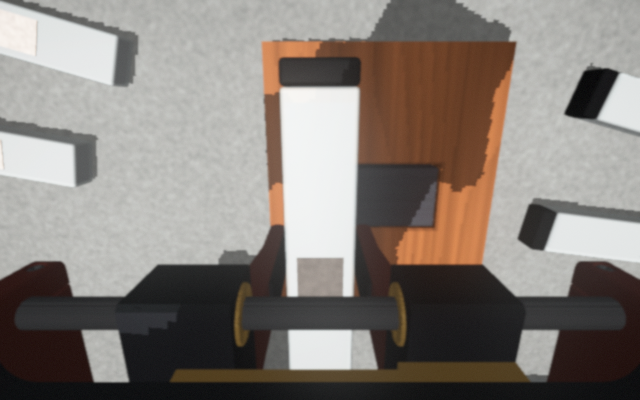

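Held and aligned; the case's far end is at (320,68). Descend.

Emit:
drive_tool(increments=[[[0.4,-0.01,-0.02,0.02,0,0,1],[0.8,-0.01,-0.03,0,0,0,1],[0.8,0,0,0,0,0,1],[0.7,0,0,0,0,0,1],[0.5,0,0,0,0,0,1],[0.3,0,0,0,0,0,1],[0.1,0,0,0,0,0,1],[0,0,0,0,0,0,1],[0,0,0,0,0,0,1]]])

```text
clock: 19.55
position: [0.5443, 0.0137, 0.036]
orientation: [[0.001, 0.148, -0.989], [0.0, -0.989, -0.148], [-1.0, 0.0, -0.001]]
contact_force: [0.6, 0.6, -0.7]
grip_width: 0.0359
```

Emit:
drive_tool(increments=[[[0.05,0,0,0,0,0,1],[0.05,0,0,0,0,0,1],[0,0,0,0,0,0,1]]])

```text
clock: 19.8
position: [0.5441, 0.0138, 0.0339]
orientation: [[0.001, 0.148, -0.989], [0.0, -0.989, -0.148], [-1.0, -0.0, -0.001]]
contact_force: [-0.3, -0.6, -1.1]
grip_width: 0.0362
```

Emit:
drive_tool(increments=[[[0.05,0,0,0,0,0,1],[0.05,0,0,0,0,0,1],[0,0,0,0,0,0,1]]])

```text
clock: 20.05
position: [0.5438, 0.0137, 0.0315]
orientation: [[-0.0, 0.148, -0.989], [0.0, -0.989, -0.148], [-1.0, -0.0, 0.0]]
contact_force: [-0.2, 0.2, -1.5]
grip_width: 0.0359
```

Emit:
drive_tool(increments=[[[0.04,0,0,0,0,0,1],[0,0,0,0,0,0,1]]])

```text
clock: 20.22
position: [0.5439, 0.0136, 0.031]
orientation: [[0.0, 0.148, -0.989], [0.0, -0.989, -0.148], [-1.0, -0.0, -0.0]]
contact_force: [-2.5, 1.1, 2.7]
grip_width: 0.0355
```

Emit:
drive_tool(increments=[[[0,0,0,0,0,0,0.35],[0,0,0,0,0,0,0.35],[0,0,0,0,0,0,0.35],[-0.4,0,0,0,0,0,0.35],[-0.8,0,0,0,0,0,0.35],[-1,0,0,0,0,0,0.35],[-1,0,0,0,0,0,0.35],[-0.8,0,0,0,0,0,0.35],[-0.6,0,0,0,0,0,0.35],[0,0,0,0,0,0,0.35]]])

```text
clock: 21.05
position: [0.5454, 0.0136, 0.1253]
orientation: [[0.004, 0.148, -0.989], [0.001, -0.989, -0.148], [-1.0, -0.0, -0.004]]
contact_force: [0.2, -0.3, 0.7]
grip_width: 0.0567
```

```bash
python3 look.py w9.png .035 .06; python3 -c "
from h import *
plan(.5421,.304,.125,-2)"
```

```text
t 21.05 pos [0.5454, 0.0136, 0.1253] yaw -81.49 F [0.21, -0.32, 0.74] w 0.0567
0.94 [0.549, 0.0146] [0.179, 0.036] 8.6 ctr by far end [0.5433, 0.0137] z 0.0468
rows 15 each [-0.007, -0.738, -0.745, -0.924, -0.0, -0.0] | pos [0.5439, 0.0139, 0.1229] yaw -81.45 clock 21.15
```

Placed at (0.5433, 0.0137), 8.6°, against a target of (0.5435, 0.0134). On to the second case.

Emit:
drive_tool(increments=[[[0,-0.74,-0.745,-0.92,0,0,0.3],[0,-0.74,-0.745,-0.92,0,0,0.3],[0,-0.74,-0.745,-0.92,0,0,0.3],[0,-0.74,-0.745,-0.92,0,0,0.3],[0,-0.74,-0.745,-0.92,0,0,0.3],[0,-0.74,-0.745,-0.92,0,0,0.3],[0,-0.74,-0.745,-0.92,0,0,0.3],[0,-0.74,-0.745,-0.92,0,0,0.3]]])

```text
clock: 21.82
position: [0.5947, 0.1704, 0.1213]
orientation: [[-0.002, 0.776, -0.63], [-0.001, -0.63, -0.776], [-1.0, -0.001, 0.002]]
contact_force: [0.7, -0.8, -0.1]
grip_width: 0.0613
```

Emit:
drive_tool(increments=[[[0,-0.74,-0.745,-0.92,0,0,0.3],[0,-0.74,-0.745,-0.92,0,0,0.3],[0,-0.74,-0.745,-0.92,0,0,0.3],[0,-0.74,-0.745,-0.92,0,0,0.3],[0,-0.74,-0.745,-0.92,0,0,0.3],[0,-0.74,-0.745,-0.92,0,0,0.3],[0,-0.74,-0.745,-0.92,0,0,0.3],[0,0,0,0,0,0,0.3],[0,0,0,0,0,0,0.3]]])

```text
clock: 22.57
position: [0.5413, 0.3051, 0.1215]
orientation: [[-0.002, 0.999, -0.041], [-0.001, -0.041, -0.999], [-1.0, -0.002, 0.001]]
contact_force: [-0.2, -0.5, -0.5]
grip_width: 0.0611
```

```bash
python3 look.py w10.png .012 .03; python3 -c "
from h import *
plan(.5421,.304,.006,-2,9)"
```

```text
t 22.57 pos [0.5413, 0.3051, 0.1215] yaw -2.34 F [-0.19, -0.45, -0.54] w 0.0611
0.93 [0.6376, 0.2926] [0.142, 0.036] 82.6 ctr by far end [0.6345, 0.2687] z 0.0216
0.81 [0.5423, 0.3035] [0.19, 0.036] 88.0 ctr by far end [0.5423, 0.3038] z 0.0217
rows 9 each [0.645, -0.005, -0.006, -0.011, 0.001, 0.001] | pos [0.543, 0.3029, 0.1221] yaw -2.57 clock 22.67
```

Emit:
drive_tool(increments=[[[0.5,0,0,-0.07,0,0,0.3],[0.9,0,0,0,0,0,0.3],[0.9,0,0,0,0,0,0.3],[0.9,0,0,0,0,0,0.3],[0.9,0,0,0,0,0,0.3],[0.7,0,0,0,0,0,0.3],[0.5,0,0,0,0,0,0.3],[0.3,0,0,0,0,0,0.3],[0.15,0,0,0,0,0,0.3],[0,0,0,0,0,0,0.3],[0,0,0,0,0,0,0.3]]])

```text
clock: 23.58
position: [0.5432, 0.3045, 0.0084]
orientation: [[0.001, 0.999, -0.035], [0.0, -0.035, -0.999], [-1.0, 0.001, -0.001]]
contact_force: [0.7, -0.6, 0.1]
grip_width: 0.0613
```

Emit:
drive_tool(increments=[[[0,0,0,0,0,0,1],[0,0,0,0,0,0,1],[0,0,0,0,0,0,1],[0,0,0,0,0,0,1],[0,0,0,0,0,0,1]]])

```text
clock: 24.0
position: [0.5429, 0.3045, 0.0082]
orientation: [[0.0, 0.999, -0.035], [0.0, -0.035, -0.999], [-1.0, 0.0, -0.0]]
contact_force: [0.0, 0.5, 2.0]
grip_width: 0.0358
```

Emit:
drive_tool(increments=[[[-0.4,0,0,0,0,0,1],[-0.8,0,0,0,0,0,1],[-1,0,0,0,0,0,1],[-1,0,0,0,0,0,1],[-1,0,0,0,0,0,1],[-0.8,0,0,0,0,0,1],[-0.4,0,0,0,0,0,1],[0,0,0,0,0,0,1]]])

```text
clock: 24.67
position: [0.5438, 0.3049, 0.118]
orientation: [[0.003, 0.999, -0.035], [0.002, -0.035, -0.999], [-1.0, 0.003, -0.002]]
contact_force: [0.4, -0.2, -1.0]
grip_width: 0.0356
```

```bash
python3 -c "
from h import *
st();plan(.5585,-.0854,.11,-81.4)"
```

```text
t 24.67 pos [0.5438, 0.3049, 0.118] yaw -2.01 F [0.4, -0.22, -0.98] w 0.0356
rows 21 each [0.019, 0.675, 0.75, 0.66, -0.002, -0.0] | pos [0.5438, 0.3049, 0.118] yaw -2.01 clock 24.67
```

Emit:
drive_tool(increments=[[[0.02,0.675,0.75,0.66,0,0,1],[0.02,0.675,0.75,0.66,0,0,1],[0.02,0.675,0.75,0.66,0,0,1],[0.02,0.675,0.75,0.66,0,0,1],[0.02,0.675,0.75,0.66,0,0,1],[0.02,0.675,0.75,0.66,0,0,1],[0.02,0.675,0.75,0.66,0,0,1],[0.02,0.675,0.75,0.66,0,0,1],[0.02,0.675,0.75,0.66,0,0,1],[0.02,0.675,0.75,0.66,0,0,1],[0.02,0.675,0.75,0.66,0,0,1]]])

```text
clock: 25.58
position: [0.6209, 0.0996, 0.1115]
orientation: [[0.0, 0.72, -0.694], [0.0, -0.694, -0.72], [-1.0, -0.0, -0.0]]
contact_force: [-0.0, -1.2, -2.0]
grip_width: 0.036
```

Emit:
drive_tool(increments=[[[0.02,0.675,0.75,0.66,0,0,1],[0.02,0.675,0.75,0.66,0,0,1],[0.02,0.675,0.75,0.66,0,0,1],[0.02,0.675,0.75,0.66,0,0,1],[0.02,0.675,0.75,0.66,0,0,1],[0.02,0.675,0.75,0.66,0,0,1],[0.02,0.675,0.75,0.66,0,0,1],[0.02,0.675,0.75,0.66,0,0,1],[0.02,0.675,0.75,0.66,0,0,1],[0.02,0.675,0.75,0.66,0,0,1],[0,0,0,0,0,0,1],[0,0,0,0,0,0,1]]])

```text
clock: 26.58
position: [0.5563, -0.0874, 0.1075]
orientation: [[-0.0, 0.146, -0.989], [0.0, -0.989, -0.146], [-1.0, -0.0, 0.0]]
contact_force: [-0.1, 0.5, -2.2]
grip_width: 0.0357
```

```bash
python3 look.py w11.png .08 .15; python3 -c "
from h import *
plan(.5585,-.0854,.11,-81.4,1)"
```

```text
t 26.58 pos [0.5563, -0.0874, 0.1075] yaw -81.63 F [-0.11, 0.53, -2.18] w 0.0357
0.85 [0.5665, -0.0859] [0.167, 0.036] 8.4 ctr by far end [0.5553, -0.0876] z 0.121
rows 1 each [-0.129, 0.006, -0.037, 0.005, -0.004, 0.006] | pos [0.5577, -0.0854, 0.1074] yaw -81.37 clock 26.68
```

View pics/w11.png

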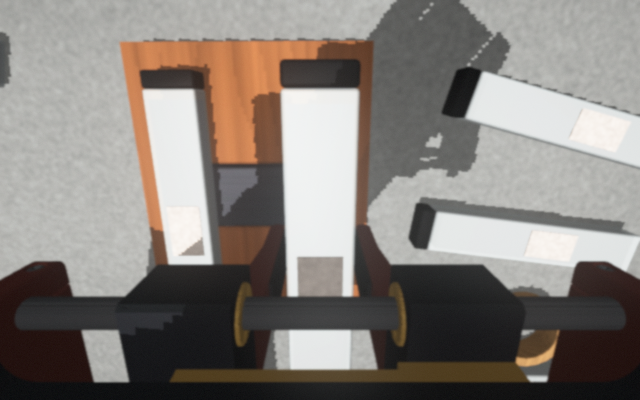

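Held case in line with the first, at (320,180). Descend.

Emit:
drive_tool(increments=[[[0.4,0,-0.03,0,0,0,1],[0.8,0,-0.04,0,0,0,1],[0.8,0,0,0,0,0,1],[0.7,0,0,0,0,0,1],[0.5,0,0,0,0,0,1],[0.3,0,0,0,0,0,1],[0.1,0,0,0,0,0,1],[0,0,0,0,0,0,1],[0,0,0,0,0,0,1]]])

```text
clock: 27.43
position: [0.5593, -0.0861, 0.0358]
orientation: [[0.001, 0.149, -0.989], [-0.0, -0.989, -0.149], [-1.0, 0.0, -0.001]]
contact_force: [0.2, -0.1, -2.0]
grip_width: 0.0357
```

Emit:
drive_tool(increments=[[[0.05,0,0,0,0,0,1],[0.05,0,0,0,0,0,1],[0,0,0,0,0,0,1]]])

```text
clock: 27.68
position: [0.5591, -0.0859, 0.0337]
orientation: [[0.001, 0.149, -0.989], [0.0, -0.989, -0.149], [-1.0, -0.0, -0.001]]
contact_force: [0.1, 0.5, -1.8]
grip_width: 0.0356
```

Emit:
drive_tool(increments=[[[0.05,0,0,0,0,0,1],[0,0,0,0,0,0,1]]])

```text
clock: 27.85
position: [0.5591, -0.0859, 0.0332]
orientation: [[0.001, 0.149, -0.989], [0.001, -0.989, -0.149], [-1.0, -0.001, -0.001]]
contact_force: [-1.7, 0.1, 5.6]
grip_width: 0.0359
```

Emit:
drive_tool(increments=[[[0,0,0,0,0,0,0.35],[0,0,0,0,0,0,0.35],[0,0,0,0,0,0,0.35],[-0.4,0,0,0,0,0,0.35],[-0.8,0,0,0,0,0,0.35],[-1,0,0,0,0,0,0.35],[-1,0,0,0,0,0,0.35],[-0.8,0,0,0,0,0,0.35],[-0.6,0,0,0,0,0,0.35],[0,0,0,0,0,0,0.35]]])

```text
clock: 28.68
position: [0.5603, -0.0863, 0.1269]
orientation: [[0.004, 0.149, -0.989], [0.0, -0.989, -0.149], [-1.0, 0.0, -0.004]]
contact_force: [-0.1, 0.3, 0.6]
grip_width: 0.0568
```

```bash
python3 look.py w12.png .035 .06
python3 - <<'E'
from h import *
for c in ['top','scene']:
    f=grab(c,c+'3.png');W=cloud(f)
    for o in fitobj(c,f,W,'case1',.012,.06): print(c,o)
plan(.6345,.2687,.125,-7.4)
E
```

```text
t 28.68 pos [0.5603, -0.0863, 0.1269] yaw -81.43 F [-0.05, 0.34, 0.56] w 0.0568
0.55 [0.5581, 0.0158] [0.16, 0.037] 8.5 ctr by far end [0.5433, 0.0135] z 0.0467
top (0.87, [0.2821, -0.5525], [0.19, 0.038], -73.5, 0.0226, 566)
top (0.78, [0.6336, 0.2682], [0.191, 0.037], 83.0, 0.023, 524)
top (0.73, [0.3871, -0.3091], [0.186, 0.036], -82.5, 0.0227, 503)
top (0.73, [0.542, -0.2692], [0.185, 0.037], -89.2, 0.0226, 541)
top (0.67, [0.6422, -0.2727], [0.188, 0.038], 83.7, 0.0227, 513)
top (0.64, [0.5051, -0.094], [0.086, 0.037], 8.5, 0.0478, 231)
scene (0.88, [0.6439, -0.2659], [0.188, 0.037], 83.5, 0.02, 723)
scene (0.87, [0.2919, -0.5718], [0.139, 0.037], -74.2, 0.0189, 244)
scene (0.82, [0.541, 0.0127], [0.196, 0.046], 8.9, 0.0452, 1134)
scene (0.76, [0.562, -0.0878], [0.184, 0.049], 8.8, 0.0447, 944)
scene (0.69, [0.5427, -0.2649], [0.191, 0.038], -89.2, 0.0198, 683)
scene (0.68, [0.6343, 0.2706], [0.19, 0.037], 82.7, 0.021, 1707)
scene (0.4, [0.3994, -0.3841], [0.035, 0.034], 12.3, 0.0195, 83)
rows 19 each [-0.005, -0.576, -0.847, -0.68, 0.001, 0.001] | pos [0.5582, -0.0858, 0.1235] yaw -81.42 clock 28.98
```

The knocked case is the one that was at (0.36,-0.30); it is now at (0.387,-0.309), closer to the tape. The wrist net missed the second placed case, so check it by depth.

```bash
cat > lay.py <<'E'
from h import *
import sys
# lay.py cam zlo zhi: slats over the board by height, in board frame
cam,lo,hi=sys.argv[1],float(sys.argv[2]),float(sys.argv[3]); f=grab(cam); W=cloud(f)
b=np.array([.551,-.036]); a=np.radians(8.6); E=np.array([[np.cos(a),np.sin(a)],[-np.sin(a),np.cos(a)]])
L=(W[...,:2]-b)@E.T
m=(W[...,2]>lo)&(W[...,2]<hi)&(np.abs(L[...,0])<.14)&(np.abs(L[...,1])<.14)
m=cv2.morphologyEx(m.astype(np.uint8),cv2.MORPH_OPEN,np.ones((3,3)))
n,lab=cv2.connectedComponents(m)
for i in range(1,n):
    q=L[lab==i]
    if len(q)<60: continue
    c,wh,an=rectfit(q); print(cam,'board frame mm',(c*1000).round(1).tolist(),(np.array(wh)*1000).round(),'ang',round(an,1),'z',np.median(W[...,2][lab==i]).round(4),len(q))
E
python3 lay.py wrist .04 .055; python3 lay.py top .04 .055
```

```text
wrist board frame mm [15.1, 50.0] [159.  37.] ang 0.0 z 0.0468 9293
wrist board frame mm [4.2, -50.3] [180.  36.] ang 0.0 z 0.0468 10066
top board frame mm [-54.2, -50.6] [81. 36.] ang 0.3 z 0.0475 203
```

View pics/scene3.png

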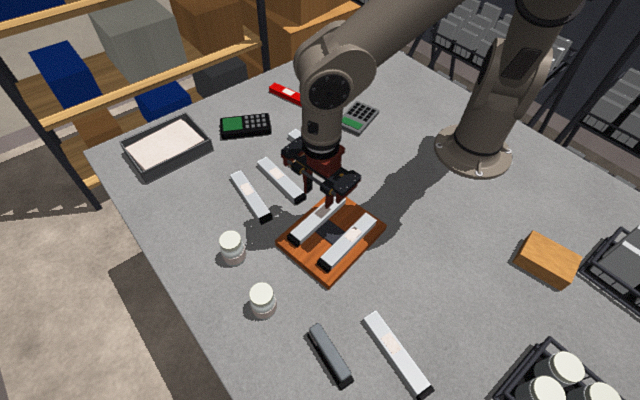

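The two lower cases are at ±50 mm, both at 0°. The scene picture shows them parallel on the board, at (315,225) and (348,240). Next, the left case at (0.6345, 0.2687).

Emit:
drive_tool(increments=[[[0,-0.58,-0.85,-0.68,0,0,0.3],[0,-0.58,-0.85,-0.68,0,0,0.3],[0,-0.58,-0.85,-0.68,0,0,0.3],[0,-0.58,-0.85,-0.68,0,0,0.3],[0,-0.58,-0.85,-0.68,0,0,0.3],[0,-0.58,-0.85,-0.68,0,0,0.3],[0,-0.58,-0.85,-0.68,0,0,0.3],[0,-0.58,-0.85,-0.68,0,0,0.3],[0,-0.58,-0.85,-0.68,0,0,0.3],[0,-0.58,-0.85,-0.68,0,0,0.3]]])

```text
clock: 29.92
position: [0.6587, 0.0904, 0.1238]
orientation: [[-0.001, 0.74, -0.673], [-0.0, -0.673, -0.74], [-1.0, -0.0, 0.001]]
contact_force: [-0.1, -0.3, -0.1]
grip_width: 0.0613
```

Emit:
drive_tool(increments=[[[0,-0.58,-0.85,-0.68,0,0,0.3],[0,-0.58,-0.85,-0.68,0,0,0.3],[0,-0.58,-0.85,-0.68,0,0,0.3],[0,-0.58,-0.85,-0.68,0,0,0.3],[0,-0.58,-0.85,-0.68,0,0,0.3],[0,-0.58,-0.85,-0.68,0,0,0.3],[0,-0.58,-0.85,-0.68,0,0,0.3],[0,-0.58,-0.85,-0.68,0,0,0.3],[0,-0.58,-0.85,-0.68,0,0,0.3],[0,0,0,0,0,0,0.3],[0,0,0,0,0,0,0.3],[0,0,0,0,0,0,0.3]]])

```text
clock: 30.92
position: [0.6352, 0.2692, 0.1241]
orientation: [[-0.0, 0.991, -0.131], [-0.001, -0.131, -0.991], [-1.0, -0.0, 0.001]]
contact_force: [0.5, -1.0, 0.2]
grip_width: 0.0615
```

```bash
python3 look.py w13.png .012 .03; python3 -c "
from h import *
plan(.6345,.2687,.006,-7.3,1)"
```

```text
t 30.92 pos [0.6352, 0.2692, 0.1241] yaw -7.51 F [0.49, -0.97, 0.15] w 0.0615
0.84 [0.635, 0.2687] [0.189, 0.036] 82.6 ctr by far end [0.6349, 0.2683] z 0.0218
rows 1 each [5.918, -0.057, -0.011, -0.047, 0.011, -0.004] | pos [0.6356, 0.2685, 0.1244] yaw -7.57 clock 31.02
```

Emit:
drive_tool(increments=[[[0.5,-0.03,0,-0.03,0,0,0.3],[0.9,0,0,0,0,0,0.3],[0.9,0,0,0,0,0,0.3],[0.9,0,0,0,0,0,0.3],[0.9,0,0,0,0,0,0.3],[0.8,0,0,0,0,0,0.3],[0.5,0,0,0,0,0,0.3],[0.3,0,0,0,0,0,0.3],[0.2,0,0,0,0,0,0.3],[0,0,0,0,0,0,0.3],[0,0,0,0,0,0,0.3]]])

```text
clock: 31.93
position: [0.6349, 0.2706, 0.007]
orientation: [[0.001, 0.992, -0.126], [0.0, -0.126, -0.992], [-1.0, 0.001, -0.0]]
contact_force: [-0.6, 0.7, 0.5]
grip_width: 0.0614
```

Emit:
drive_tool(increments=[[[0,0,0,0,0,0,1],[0,0,0,0,0,0,1],[0,0,0,0,0,0,1],[0,0,0,0,0,0,1],[0,0,0,0,0,0,1]]])

```text
clock: 32.35
position: [0.6347, 0.2708, 0.0069]
orientation: [[0.001, 0.992, -0.126], [0.0, -0.126, -0.992], [-1.0, 0.001, -0.001]]
contact_force: [1.2, -0.7, 2.5]
grip_width: 0.0356
```

Emit:
drive_tool(increments=[[[-0.4,0,0,0,0,0,1],[-0.8,0,0,0,0,0,1],[-1,0,0,0,0,0,1],[-1,0,0,0,0,0,1],[-1,0,0,0,0,0,1],[-1,0,0,0,0,0,1],[-0.6,0,0,0,0,0,1],[0,0,0,0,0,0,1]]])

```text
clock: 33.02
position: [0.6364, 0.2712, 0.1267]
orientation: [[0.005, 0.992, -0.126], [0.003, -0.126, -0.992], [-1.0, 0.005, -0.004]]
contact_force: [0.0, -0.4, -1.5]
grip_width: 0.0361
```

```bash
python3 -c "
from h import *
st();plan(.6004,-.0285,.13,8.6)"
```

```text
t 33.02 pos [0.6364, 0.2712, 0.1267] yaw -7.23 F [0.04, -0.4, -1.46] w 0.0361
rows 16 each [-0.012, -0.116, 0.939, -0.173, -0.002, -0.003] | pos [0.6364, 0.2712, 0.1267] yaw -7.23 clock 33.02
```

Emit:
drive_tool(increments=[[[0,-0.12,0.94,-0.173,0,0,1],[0,-0.12,0.94,-0.173,0,0,1],[0,-0.12,0.94,-0.173,0,0,1],[0,-0.12,0.94,-0.173,0,0,1],[0,-0.12,0.94,-0.173,0,0,1],[0,-0.12,0.94,-0.173,0,0,1],[0,-0.12,0.94,-0.173,0,0,1],[0,-0.12,0.94,-0.173,0,0,1],[0,-0.12,0.94,-0.173,0,0,1]]])

```text
clock: 33.77
position: [0.6022, 0.1021, 0.1216]
orientation: [[-0.001, 1.0, 0.031], [-0.0, 0.031, -1.0], [-1.0, -0.001, 0.0]]
contact_force: [0.1, 0.2, -1.4]
grip_width: 0.0358
```

Emit:
drive_tool(increments=[[[0,-0.12,0.94,-0.173,0,0,1],[0,-0.12,0.94,-0.173,0,0,1],[0,-0.12,0.94,-0.173,0,0,1],[0,-0.12,0.94,-0.173,0,0,1],[0,-0.12,0.94,-0.173,0,0,1],[0,-0.12,0.94,-0.173,0,0,1],[0,-0.12,0.94,-0.173,0,0,1],[0,0,0,0,0,0,1],[0,0,0,0,0,0,1],[0,0,0,0,0,0,1]]])

```text
clock: 34.6
position: [0.5968, -0.0283, 0.1219]
orientation: [[-0.001, 0.989, 0.151], [0.001, 0.151, -0.989], [-1.0, -0.001, -0.001]]
contact_force: [-0.4, -0.1, -0.9]
grip_width: 0.036
```

```bash
python3 look.py w14.png .1 .18; python3 -c "
from h import *
plan(.6004,-.0285,.13,8.6,1)"
```

```text
t 34.60 pos [0.5968, -0.0283, 0.1219] yaw 8.66 F [-0.43, -0.11, -0.92] w 0.0360
0.95 [0.5951, -0.0181] [0.165, 0.036] -81.4 ctr by far end [0.597, -0.0306] z 0.1368
rows 1 each [-0.397, 0.159, 0.068, 0.025, -0.008, 0.005] | pos [0.597, -0.0276, 0.1221] yaw 8.74 clock 34.7
```

View pics/w14.png

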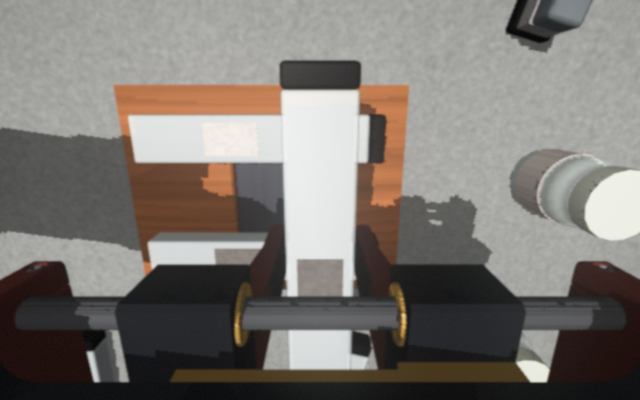

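Held, crosswise over the two lower cases (cap at (320,75)). Adjust and descend.

Emit:
drive_tool(increments=[[[0.3,0.06,-0.02,0,0,0,1],[0.7,0.06,-0.03,0,0,0,1],[0.7,0.06,-0.03,0,0,0,1],[0.7,0,0,0,0,0,1],[0.5,0,0,0,0,0,1],[0.2,0,0,0,0,0,1],[0.05,0,0,0,0,0,1],[0,0,0,0,0,0,1],[0,0,0,0,0,0,1]]])

```text
clock: 35.45
position: [0.601, -0.0273, 0.06]
orientation: [[0.001, 0.989, 0.15], [0.0, 0.15, -0.989], [-1.0, 0.001, 0.0]]
contact_force: [0.6, -0.2, -1.5]
grip_width: 0.0358
```

Emit:
drive_tool(increments=[[[0.05,0,0,0,0,0,1],[0.05,0,0,0,0,0,1],[0,0,0,0,0,0,1]]])

```text
clock: 35.7
position: [0.6006, -0.0272, 0.0577]
orientation: [[0.0, 0.989, 0.15], [0.0, 0.15, -0.989], [-1.0, 0.001, -0.0]]
contact_force: [-0.2, 0.3, -1.2]
grip_width: 0.0355
```

Emit:
drive_tool(increments=[[[0.05,0,0.02,0,0,0,1],[0.05,0,0.02,0,0,0,1],[0.05,0,0,0,0,0,1],[0,0,0,0,0,0,1]]])

```text
clock: 36.03
position: [0.6005, -0.0281, 0.0542]
orientation: [[-0.0, 0.989, 0.15], [0.0, 0.15, -0.989], [-1.0, -0.0, -0.0]]
contact_force: [0.1, 0.4, -1.6]
grip_width: 0.036
```

Emit:
drive_tool(increments=[[[0.03,0,0,0,0,0,1],[0,0,0,0,0,0,1]]])

```text
clock: 36.2
position: [0.6006, -0.0281, 0.0539]
orientation: [[-0.0, 0.989, 0.15], [0.0, 0.15, -0.989], [-1.0, 0.0, -0.0]]
contact_force: [0.2, 0.3, -0.5]
grip_width: 0.0355
```

Emit:
drive_tool(increments=[[[0.02,0,0,0,0,0,1],[0,0,0,0,0,0,1],[0,0,0,0,0,0,0.35],[0,0,0,0,0,0,0.35],[0,0,0,0,0,0,0.35],[-0.4,0,0,0,0,0,0.35],[-0.8,0,0,0,0,0,0.35],[-1,0,0,0,0,0,0.35],[-1,0,0,0,0,0,0.35],[-0.6,0,0,0,0,0,0.35],[-0.2,0,0,0,0,0,0.35],[0,0,0,0,0,0,0.35]]])

```text
clock: 37.2
position: [0.6013, -0.028, 0.1345]
orientation: [[0.002, 0.989, 0.15], [0.0, 0.15, -0.989], [-1.0, 0.002, -0.0]]
contact_force: [-0.3, -0.2, -0.3]
grip_width: 0.0569
```

```bash
python3 lay.py wrist .062 .08; python3 lay.py wrist .04 .055;  python3 -c "
from h import *
plan(.5425,-.267,.125,.8)"
```

```text
wrist board frame mm [49.8, 8.0] [171.  36.] ang 90.0 z 0.0687 10494
wrist board frame mm [-32.5, 50.1] [125.  35.] ang 0.0 z 0.0469 7344
wrist board frame mm [82.0, 50.3] [35. 25.] ang -89.3 z 0.0465 1455
wrist board frame mm [-54.5, -50.1] [82. 36.] ang 0.1 z 0.0468 2755
wrist board frame mm [16.3, -50.1] [36. 27.] ang -89.5 z 0.0466 1138
wrist board frame mm [81.6, -50.1] [36. 25.] ang -89.8 z 0.0465 1109
rows 13 each [0.03, -0.301, 0.897, 0.105, -0.0, 0.001] | pos [0.6001, -0.0279, 0.1327] yaw 8.65 clock 37.3
```

Third case at x=+49.8 mm, square. Next, the right case at (0.5425, -0.267).

Emit:
drive_tool(increments=[[[0.03,-0.3,0.9,0.105,0,0,0.3],[0.03,-0.3,0.9,0.105,0,0,0.3],[0.03,-0.3,0.9,0.105,0,0,0.3],[0.03,-0.3,0.9,0.105,0,0,0.3],[0.03,-0.3,0.9,0.105,0,0,0.3],[0.03,-0.3,0.9,0.105,0,0,0.3],[0.03,-0.3,0.9,0.105,0,0,0.3]]])

```text
clock: 37.88
position: [0.5728, -0.1587, 0.1277]
orientation: [[-0.002, 0.997, 0.077], [0.0, 0.077, -0.997], [-1.0, -0.002, -0.0]]
contact_force: [0.4, 0.7, -0.4]
grip_width: 0.0616
```

Emit:
drive_tool(increments=[[[0.03,-0.3,0.9,0.105,0,0,0.3],[0.03,-0.3,0.9,0.105,0,0,0.3],[0.03,-0.3,0.9,0.105,0,0,0.3],[0.03,-0.3,0.9,0.105,0,0,0.3],[0.03,-0.3,0.9,0.105,0,0,0.3],[0.03,-0.3,0.9,0.105,0,0,0.3],[0,0,0,0,0,0,0.3],[0,0,0,0,0,0,0.3],[0,0,0,0,0,0,0.3]]])

```text
clock: 38.63
position: [0.5435, -0.2665, 0.1248]
orientation: [[-0.001, 1.0, 0.015], [0.001, 0.015, -1.0], [-1.0, -0.001, -0.001]]
contact_force: [0.8, -0.6, -0.1]
grip_width: 0.0613
```

```bash
python3 look.py w15.png .012 .03; python3 -c "
from h import *
plan(.5425,-.267,.0065,.8,1)"
```

```text
t 38.63 pos [0.5435, -0.2665, 0.1248] yaw 0.88 F [0.81, -0.58, -0.06] w 0.0613
0.94 [0.543, -0.2681] [0.189, 0.036] -89.0 ctr by far end [0.543, -0.2676] z 0.0217
0.82 [0.3848, -0.2797] [0.128, 0.037] -82.3 ctr by far end [0.389, -0.3106] z 0.0218
0.7 [0.6448, -0.2604] [0.165, 0.036] 83.7 ctr by far end [0.6434, -0.2727] z 0.0216
rows 1 each [5.931, -0.07, 0.052, 0.026, -0.01, 0.006] | pos [0.5439, -0.2661, 0.1251] yaw 0.95 clock 38.73
```

View pics/w15.png

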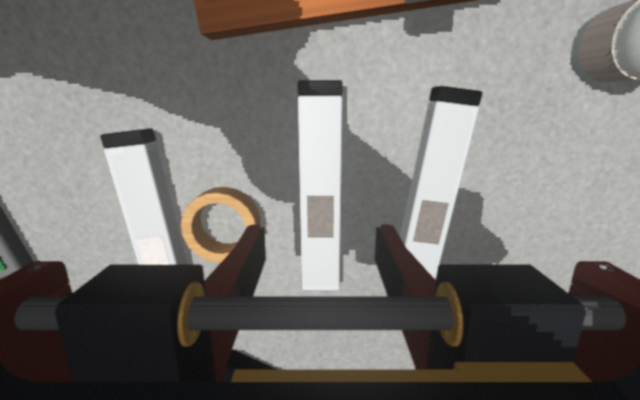

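The target case is at (320,185) between the fingers, with the tape at (222,225) clear of them. The knocked case is at (140,200), near the tape.

Emit:
drive_tool(increments=[[[0.5,-0.02,0.05,0.02,0,0,0.3],[0.9,-0.02,0.05,0,0,0,0.3],[0.9,0,0,0,0,0,0.3],[0.9,0,0,0,0,0,0.3],[0.9,0,0,0,0,0,0.3],[0.8,0,0,0,0,0,0.3],[0.5,0,0,0,0,0,0.3],[0.35,0,0,0,0,0,0.3],[0.2,0,0,0,0,0,0.3],[0,0,0,0,0,0,0.3],[0,0,0,0,0,0,0.3]]])

```text
clock: 39.65
position: [0.543, -0.2699, 0.007]
orientation: [[0.001, 1.0, 0.012], [-0.0, 0.012, -1.0], [-1.0, 0.001, 0.0]]
contact_force: [-0.0, -0.7, 0.6]
grip_width: 0.0614
```

Emit:
drive_tool(increments=[[[0,0,0,0,0,0,1],[0,0,0,0,0,0,1],[0,0,0,0,0,0,1],[0,0,0,0,0,0,1],[0,0,0,0,0,0,1]]])

```text
clock: 40.07
position: [0.543, -0.2699, 0.007]
orientation: [[0.001, 1.0, 0.012], [-0.0, 0.012, -1.0], [-1.0, 0.001, 0.0]]
contact_force: [0.1, 0.5, 2.0]
grip_width: 0.0356
```

Emit:
drive_tool(increments=[[[-0.4,0,0,0,0,0,1],[-0.8,0,0,0,0,0,1],[-1,0,0,0,0,0,1],[-1,0,0,0,0,0,1],[-1,0,0,0,0,0,1],[-1,0,0,0,0,0,1],[-0.6,0,0,0,0,0,1],[0,0,0,0,0,0,1]]])

```text
clock: 40.73
position: [0.5442, -0.2706, 0.1255]
orientation: [[0.005, 1.0, 0.012], [-0.001, 0.012, -1.0], [-1.0, 0.004, 0.001]]
contact_force: [0.1, 0.3, -0.7]
grip_width: 0.0361
```

```bash
python3 -c "
from h import *
st();plan(.5016,-.0435,.13,8.6)"
```

```text
t 40.73 pos [0.5442, -0.2706, 0.1255] yaw 0.69 F [0.13, 0.31, -0.74] w 0.0361
rows 12 each [-0.02, -0.106, -0.958, -0.115, 0.001, -0.004] | pos [0.5442, -0.2706, 0.1255] yaw 0.69 clock 40.73
```

Emit:
drive_tool(increments=[[[-0.02,-0.11,-0.96,-0.115,0,0,1],[-0.02,-0.11,-0.96,-0.115,0,0,1],[-0.02,-0.11,-0.96,-0.115,0,0,1],[-0.02,-0.11,-0.96,-0.115,0,0,1],[-0.02,-0.11,-0.96,-0.115,0,0,1],[-0.02,-0.11,-0.96,-0.115,0,0,1],[-0.02,-0.11,-0.96,-0.115,0,0,1],[-0.02,-0.11,-0.96,-0.115,0,0,1],[-0.02,-0.11,-0.96,-0.115,0,0,1],[-0.02,-0.11,-0.96,-0.115,0,0,1],[-0.02,-0.11,-0.96,-0.115,0,0,1],[-0.02,-0.11,-0.96,-0.115,0,0,1]]])

```text
clock: 41.73
position: [0.498, -0.0413, 0.1265]
orientation: [[-0.002, 0.989, 0.15], [-0.0, 0.15, -0.989], [-1.0, -0.002, -0.0]]
contact_force: [0.4, -0.1, -0.9]
grip_width: 0.0359
```

Emit:
drive_tool(increments=[[[0,0,0,0,0,0,1],[0,0,0,0,0,0,1],[0,0,0,0,0,0,1]]])

```text
clock: 41.98
position: [0.4988, -0.0429, 0.127]
orientation: [[-0.001, 0.989, 0.149], [-0.001, 0.149, -0.989], [-1.0, -0.001, 0.0]]
contact_force: [0.8, -0.1, -1.2]
grip_width: 0.0358
```

```bash
python3 look.py w16.png .1 .18; python3 -c "
from h import *
plan(.5016,-.0435,.0545,8.6,1)"
```

```text
t 41.98 pos [0.4988, -0.0429, 0.127] yaw 8.58 F [0.8, -0.11, -1.23] w 0.0358
0.83 [0.4967, -0.0314] [0.169, 0.036] -81.3 ctr by far end [0.4983, -0.0416] z 0.1417
rows 1 each [3.635, 0.131, 0.02, -0.016, 0.005, 0.004] | pos [0.499, -0.0434, 0.1272] yaw 8.51 clock 42.08
```

View pics/w16.png

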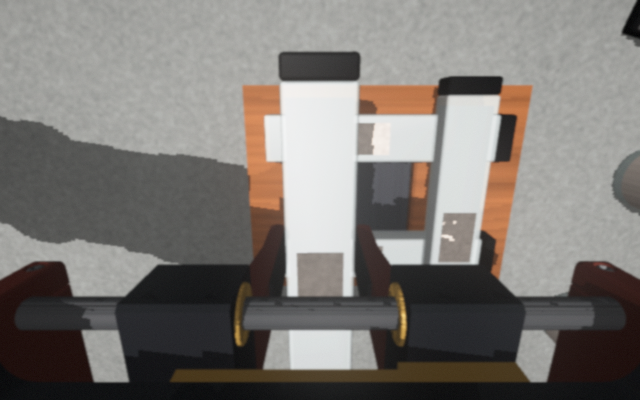

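Emit:
drive_tool(increments=[[[0.3,0.05,0.04,0,0,0,1],[0.7,0.05,0.04,0,0,0,1],[0.7,0.05,0.04,0,0,0,1],[0.7,0,0,0,0,0,1],[0.6,0,0,0,0,0,1],[0.3,0,0,0,0,0,1],[0.1,0,0,0,0,0,1],[0,0,0,0,0,0,1],[0,0,0,0,0,0,1]]])

```text
clock: 42.83
position: [0.5027, -0.0445, 0.0598]
orientation: [[0.001, 0.989, 0.149], [-0.0, 0.149, -0.989], [-1.0, 0.001, 0.0]]
contact_force: [-0.7, -0.5, -1.4]
grip_width: 0.0356
```

Emit:
drive_tool(increments=[[[0.05,0,0,0,0,0,1],[0.05,0,0,0,0,0,1],[0,0,0,0,0,0,1]]])

```text
clock: 43.08
position: [0.5026, -0.0441, 0.0577]
orientation: [[0.001, 0.989, 0.15], [0.0, 0.15, -0.989], [-1.0, 0.001, -0.0]]
contact_force: [-0.4, 0.3, -0.9]
grip_width: 0.0362
```

Emit:
drive_tool(increments=[[[0.05,-0.02,0,0,0,0,1],[0.05,-0.02,0,0,0,0,1],[0.05,0,0,0,0,0,1],[0,0,0,0,0,0,1]]])

```text
clock: 43.42
position: [0.5014, -0.0443, 0.0543]
orientation: [[-0.0, 0.989, 0.15], [0.0, 0.15, -0.989], [-1.0, -0.0, -0.0]]
contact_force: [-0.8, 0.4, -0.6]
grip_width: 0.0357
```

Emit:
drive_tool(increments=[[[0.04,0,0,0,0,0,1],[0,0,0,0,0,0,1]]])

```text
clock: 43.58
position: [0.5015, -0.0443, 0.054]
orientation: [[-0.0, 0.989, 0.15], [0.0, 0.15, -0.989], [-1.0, -0.0, -0.0]]
contact_force: [-2.3, 0.5, 5.0]
grip_width: 0.0358
```

Emit:
drive_tool(increments=[[[0,0,0,0,0,0,0.35],[0,0,0,0,0,0,0.35],[0,0,0,0,0,0,0.35],[-0.4,0,0,0,0,0,0.35],[-0.8,0,0,0,0,0,0.35],[-1,0,0,0,0,0,0.35],[-1,0,0,0,0,0,0.35],[-0.8,0,0,0,0,0,0.35],[-0.3,0,0,0,0,0,0.35],[0,0,0,0,0,0,0.35]]])

```text
clock: 44.42
position: [0.5027, -0.0442, 0.1413]
orientation: [[0.003, 0.989, 0.15], [0.001, 0.15, -0.989], [-1.0, 0.003, -0.0]]
contact_force: [0.9, -0.8, -0.3]
grip_width: 0.0573
```

```bash
python3 lay.py wrist .062 .08;  python3 -c "
from h import *
for c in ['top','scene']:
    f=grab(c,c+'4.png');W=cloud(f)
    for o in fitobj(c,f,W,'case1',.012,.08): print(c,o)
    print(fitobj(c,f,W,'tape',.012,.03))
plan(.6434,-.272,.135,-6.4)"
```

```text
wrist board frame mm [-50.6, 6.1] [179.  36.] ang -89.8 z 0.0687 10428
wrist board frame mm [49.5, 15.0] [157.  37.] ang -89.9 z 0.0686 9372
top (0.92, [0.6426, -0.272], [0.189, 0.037], 83.3, 0.0224, 521)
top (0.73, [0.3873, -0.3108], [0.189, 0.036], -82.5, 0.0228, 519)
top (0.72, [0.2826, -0.5508], [0.188, 0.036], -73.7, 0.0222, 541)
top (0.67, [0.5563, -0.0882], [0.189, 0.036], 7.4, 0.0481, 274)
top (0.61, [0.6277, 0.0237], [0.032, 0.017], -79.4, 0.0469, 40)
top (0.56, [0.5123, -0.1043], [0.06, 0.043], -87.7, 0.0691, 189)
top (0.52, [0.6069, -0.0915], [0.065, 0.033], -83.7, 0.0698, 152)
[(0.55, [0.4521, -0.302], [0.062, 0.058], -88.6, 0.0244, 83)]
scene (0.92, [0.5004, -0.0396], [0.19, 0.04], -80.8, 0.0667, 1094)
scene (0.89, [0.5884, -0.029], [0.19, 0.062], -81.2, 0.0669, 1323)
scene (0.79, [0.389, -0.3112], [0.183, 0.038], -82.4, 0.0196, 528)
scene (0.73, [0.5612, -0.0847], [0.185, 0.052], 12.5, 0.0449, 509)
scene (0.61, [0.5347, 0.0187], [0.207, 0.043], 8.7, 0.0452, 621)
scene (0.59, [0.2827, -0.5473], [0.188, 0.043], -72.0, 0.019, 403)
scene (0.55, [0.6437, -0.2674], [0.191, 0.037], 83.6, 0.0199, 738)
[(0.84, [0.4531, -0.2965], [0.067, 0.063], 52.6, 0.0205, 219)]
rows 14 each [0.013, 0.487, 0.83, 0.187, 0.0, 0.001] | pos [0.501, -0.0443, 0.1388] yaw 8.61 clock 44.77
```

Second layer at -50.6 / +49.5 mm. Next, the case at (0.6434, -0.271).

Emit:
drive_tool(increments=[[[0.01,0.49,0.83,0.187,0,0,0.3],[0.01,0.49,0.83,0.187,0,0,0.3],[0.01,0.49,0.83,0.187,0,0,0.3],[0.01,0.49,0.83,0.187,0,0,0.3],[0.01,0.49,0.83,0.187,0,0,0.3],[0.01,0.49,0.83,0.187,0,0,0.3],[0.01,0.49,0.83,0.187,0,0,0.3]]])

```text
clock: 45.35
position: [0.5809, -0.1541, 0.1375]
orientation: [[-0.001, 1.0, 0.019], [0.0, 0.019, -1.0], [-1.0, -0.001, -0.0]]
contact_force: [0.2, -0.1, 0.0]
grip_width: 0.0616
```

Emit:
drive_tool(increments=[[[0.01,0.49,0.83,0.187,0,0,0.3],[0.01,0.49,0.83,0.187,0,0,0.3],[0.01,0.49,0.83,0.187,0,0,0.3],[0.01,0.49,0.83,0.187,0,0,0.3],[0.01,0.49,0.83,0.187,0,0,0.3],[0.01,0.49,0.83,0.187,0,0,0.3],[0.01,0.49,0.83,0.187,0,0,0.3],[0,0,0,0,0,0,0.3],[0,0,0,0,0,0,0.3],[0,0,0,0,0,0,0.3]]])

```text
clock: 46.18
position: [0.6445, -0.2709, 0.136]
orientation: [[-0.001, 0.994, -0.111], [0.001, -0.111, -0.994], [-1.0, -0.001, -0.001]]
contact_force: [-0.5, 0.3, 0.5]
grip_width: 0.0615
```

```bash
python3 look.py w17.png .012 .03; python3 -c "
from h import *
plan(.6434,-.2715,.0065,-6.4,1)"
```

```text
t 46.18 pos [0.6445, -0.2709, 0.136] yaw -6.34 F [-0.48, 0.28, 0.47] w 0.0615
0.74 [0.6441, -0.2716] [0.189, 0.036] 83.6 ctr by far end [0.6441, -0.2712] z 0.0217
0.69 [0.3852, -0.2811] [0.13, 0.038] -82.9 ctr by far end [0.3889, -0.3108] z 0.0217
rows 1 each [6.498, -0.054, 0.072, 0.018, -0.011, 0.009] | pos [0.6447, -0.2704, 0.1365] yaw -6.3 clock 46.28
```

Emit:
drive_tool(increments=[[[0.5,-0.02,0.04,0,0,0,0.3],[0.9,0,0,0,0,0,0.3],[0.9,0,0,0,0,0,0.3],[0.9,0,0,0,0,0,0.3],[0.9,0,0,0,0,0,0.3],[0.9,0,0,0,0,0,0.3],[0.6,0,0,0,0,0,0.3],[0.4,0,0,0,0,0,0.3],[0.3,0,0,0,0,0,0.3],[0.2,0,0,0,0,0,0.3],[0,0,0,0,0,0,0.3],[0,0,0,0,0,0,0.3]]])

```text
clock: 47.28
position: [0.6449, -0.273, 0.0074]
orientation: [[0.001, 0.994, -0.111], [-0.0, -0.111, -0.994], [-1.0, 0.001, 0.0]]
contact_force: [0.5, -0.8, 0.6]
grip_width: 0.0612
```

Emit:
drive_tool(increments=[[[0,0,0,0,0,0,1],[0,0,0,0,0,0,1],[0,0,0,0,0,0,1],[0,0,0,0,0,0,1],[0,0,0,0,0,0,1]]])

```text
clock: 47.7
position: [0.6447, -0.2728, 0.0072]
orientation: [[0.0, 0.994, -0.111], [-0.0, -0.111, -0.994], [-1.0, 0.0, -0.0]]
contact_force: [-0.6, 0.3, 1.5]
grip_width: 0.0355
```

Emit:
drive_tool(increments=[[[-0.4,0,0,0,0,0,1],[-0.8,0,0,0,0,0,1],[-1,0,0,0,0,0,1],[-1,0,0,0,0,0,1],[-1,0,0,0,0,0,1],[-1,0,0,0,0,0,1],[-1,0,0,0,0,0,1],[-0.6,0,0,0,0,0,1],[0,0,0,0,0,0,1]]])

```text
clock: 48.45
position: [0.6462, -0.2739, 0.1471]
orientation: [[0.006, 0.994, -0.112], [-0.002, -0.112, -0.994], [-1.0, 0.006, 0.001]]
contact_force: [0.3, -0.4, -1.6]
grip_width: 0.0357
```

```bash
python3 -c "
from h import *
st();plan(.5585,-.0854,.15,98.6);plan(.5435,.0134,.15,98.6)"
```

```text
t 48.45 pos [0.6462, -0.2739, 0.1471] yaw -6.41 F [0.33, -0.36, -1.6] w 0.0357
rows 14 each [-0.013, -0.73, -0.322, 0.935, -0.002, -0.004] | pos [0.6462, -0.2739, 0.1471] yaw -6.41 clock 48.45
rows 16 each [-0.012, -0.898, -0.493, 0.818, -0.002, -0.004] | pos [0.6462, -0.2739, 0.1471] yaw -6.41 clock 48.45
```

Emit:
drive_tool(increments=[[[-0.01,-0.9,-0.49,0.82,0,0,1],[-0.01,-0.9,-0.49,0.82,0,0,1],[-0.01,-0.9,-0.49,0.82,0,0,1],[-0.01,-0.9,-0.49,0.82,0,0,1],[-0.01,-0.9,-0.49,0.82,0,0,1],[-0.01,-0.9,-0.49,0.82,0,0,1],[-0.01,-0.9,-0.49,0.82,0,0,1],[-0.01,-0.9,-0.49,0.82,0,0,1]]])

```text
clock: 49.12
position: [0.5424, -0.1462, 0.1438]
orientation: [[-0.001, 0.716, -0.698], [0.0, -0.698, -0.716], [-1.0, -0.001, 0.001]]
contact_force: [0.3, 0.2, -1.0]
grip_width: 0.0357
```

Emit:
drive_tool(increments=[[[-0.01,-0.9,-0.49,0.82,0,0,1],[-0.01,-0.9,-0.49,0.82,0,0,1],[-0.01,-0.9,-0.49,0.82,0,0,1],[-0.01,-0.9,-0.49,0.82,0,0,1],[-0.01,-0.9,-0.49,0.82,0,0,1],[-0.01,-0.9,-0.49,0.82,0,0,1],[-0.01,-0.9,-0.49,0.82,0,0,1],[-0.01,-0.9,-0.49,0.82,0,0,1],[0,0,0,0,0,0,1],[0,0,0,0,0,0,1],[0,0,0,0,0,0,1]]])

```text
clock: 50.03
position: [0.5405, 0.0133, 0.1457]
orientation: [[-0.001, 0.148, -0.989], [-0.001, -0.989, -0.148], [-1.0, 0.001, 0.001]]
contact_force: [-0.2, -1.2, -0.4]
grip_width: 0.0359
```

```bash
python3 look.py w18.png .12 .2; python3 -c "
from h import *
plan(.5435,.0134,.077,-81.4,1)"
```

```text
t 50.03 pos [0.5405, 0.0133, 0.1457] yaw -81.51 F [-0.19, -1.19, -0.4] w 0.0359
0.9 [0.5521, 0.0151] [0.168, 0.036] 8.5 ctr by far end [0.5414, 0.0135] z 0.1603
rows 1 each [3.448, -0.013, -0.149, -0.04, 0.004, -0.002] | pos [0.5406, 0.0127, 0.146] yaw -81.63 clock 50.13
```

View pics/w18.png

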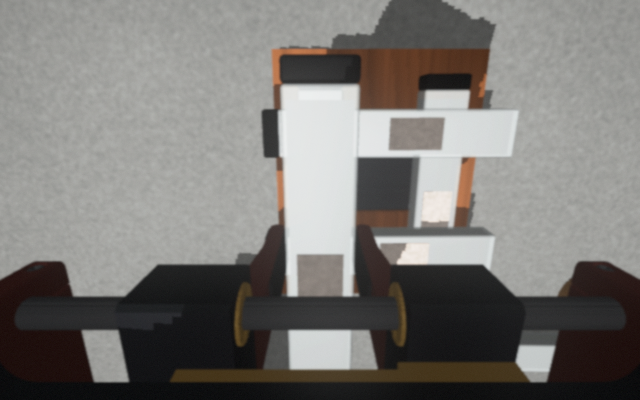

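Held over the top layer (case at (320,160)), in line. Descend.

Emit:
drive_tool(increments=[[[0.3,0.01,-0.03,-0.03,0,0,1],[0.7,0,-0.04,0,0,0,1],[0.7,0,-0.03,0,0,0,1],[0.7,0,0,0,0,0,1],[0.5,0,0,0,0,0,1],[0.2,0,0,0,0,0,1],[0.1,0,0,0,0,0,1],[0,0,0,0,0,0,1],[0,0,0,0,0,0,1]]])

```text
clock: 50.88
position: [0.5434, 0.0141, 0.0823]
orientation: [[0.0, 0.15, -0.989], [-0.0, -0.989, -0.15], [-1.0, 0.0, -0.0]]
contact_force: [-0.2, -0.3, -1.3]
grip_width: 0.0358
```

Emit:
drive_tool(increments=[[[0.05,0,0,0,0,0,1],[0.05,0,0,0,0,0,1],[0,0,0,0,0,0,1]]])

```text
clock: 51.13
position: [0.5433, 0.0144, 0.0803]
orientation: [[0.001, 0.15, -0.989], [0.0, -0.989, -0.15], [-1.0, -0.0, -0.001]]
contact_force: [-0.1, 0.4, -0.6]
grip_width: 0.036
```

Emit:
drive_tool(increments=[[[0.05,0.02,0,0,0,0,1],[0.05,0.02,0,0,0,0,1],[0.05,0,0,0,0,0,1],[0,0,0,0,0,0,1]]])

```text
clock: 51.47
position: [0.5431, 0.0135, 0.0769]
orientation: [[-0.0, 0.15, -0.989], [-0.0, -0.989, -0.15], [-1.0, -0.0, 0.0]]
contact_force: [0.2, -0.3, -1.4]
grip_width: 0.0357
```

Emit:
drive_tool(increments=[[[0.04,0,0,0,0,0,1],[0,0,0,0,0,0,1]]])

```text
clock: 51.63
position: [0.5433, 0.0135, 0.0762]
orientation: [[0.0, 0.15, -0.989], [-0.0, -0.989, -0.15], [-1.0, 0.0, -0.0]]
contact_force: [0.5, 0.2, -1.3]
grip_width: 0.0358
```

Emit:
drive_tool(increments=[[[0.02,0,0,0,0,0,1],[0,0,0,0,0,0,1]]])

```text
clock: 51.8
position: [0.5433, 0.0135, 0.0761]
orientation: [[-0.0, 0.15, -0.989], [0.0, -0.989, -0.15], [-1.0, -0.0, -0.0]]
contact_force: [-0.6, -0.9, 3.8]
grip_width: 0.0357
```

Top case 1 has contact. Release and go for the knocked case. Its gap to the tape is only about 13 mm, so I'll grip it off-centre near its -y end, clear of the tape. Then I'll drag it about 30 mm away from the tape and regrip at the middle.

Emit:
drive_tool(increments=[[[0,0,0,0,0,0,0.35],[0,0,0,0,0,0,0.35],[0,0,0,0,0,0,0.35],[-0.4,0,0,0,0,0,0.35],[-0.8,0,0,0,0,0,0.35],[-1,0,0,0,0,0,0.35],[-1,0,0,0,0,0,0.35],[-0.8,0,0,0,0,0,0.35],[0,0,0,0,0,0,0.35],[0,0,0,0,0,0,0.35]]])

```text
clock: 52.63
position: [0.5438, 0.0137, 0.1567]
orientation: [[0.002, 0.15, -0.989], [0.001, -0.989, -0.15], [-1.0, -0.0, -0.002]]
contact_force: [-0.4, 0.0, 0.2]
grip_width: 0.0571
```

```bash
python3 lay.py wrist .085 .1; python3 lay.py wrist .062 .08;  python3 -c "
from h import *
f=grab('top','top5.png');W=cloud(f)
for o in fitobj('top',f,W,'case1',.012,.11): print(o)
print(fitobj('top',f,W,'tape',.012,.03))
plan(.3964,-.3674,.14,7.5)"
```

```text
wrist board frame mm [8.7, 50.3] [173.  36.] ang -0.0 z 0.0908 10626
wrist board frame mm [50.1, 82.0] [35. 24.] ang 0.4 z 0.0686 1381
wrist board frame mm [50.1, -32.7] [127.  35.] ang 90.0 z 0.0688 7402
wrist board frame mm [-49.5, -53.3] [80. 36.] ang -89.4 z 0.0688 2821
wrist board frame mm [-50.2, 82.9] [36. 26.] ang -1.2 z 0.0687 1144
wrist board frame mm [-50.0, 17.0] [37. 27.] ang 1.4 z 0.0687 1130
(0.91, [0.4995, -0.0434], [0.189, 0.036], -81.7, 0.07, 437)
(0.76, [0.3874, -0.3109], [0.19, 0.036], -82.6, 0.023, 531)
(0.76, [0.2829, -0.5527], [0.191, 0.037], -73.8, 0.0224, 546)
(0.65, [0.5597, -0.086], [0.198, 0.039], 8.7, 0.0476, 340)
(0.65, [0.4902, 0.005], [0.086, 0.043], 16.5, 0.0913, 270)
(0.64, [0.6074, -0.0939], [0.061, 0.034], -81.9, 0.07, 170)
[(0.62, [0.452, -0.3004], [0.065, 0.065], -88.8, 0.0241, 140)]
rows 22 each [0.035, 0.317, 0.977, -0.705, 0.001, 0.001] | pos [0.5426, 0.0134, 0.155] yaw -81.4 clock 52.88
```

View pics/top5.png

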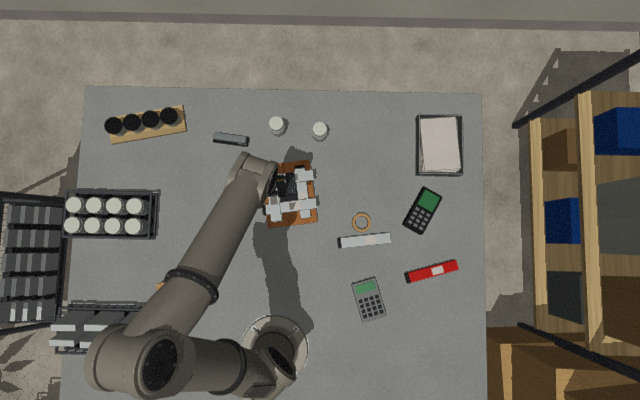

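Top case at y=+50.3 mm, layers square. The knocked case shows at (363,240) with the tape at (361,222), close beside it. Go in two legs to stay within reach.

```bash
python3 -c "
from h import *
plan(.50,-.25,.145,-60)"
```

```text
rows 14 each [0.036, 0.849, 0.446, -0.267, 0.001, 0.0] | pos [0.5426, 0.0134, 0.155] yaw -81.4 clock 52.88
```

Emit:
drive_tool(increments=[[[0.03,0.85,0.45,-0.27,0,0,0.3],[0.03,0.85,0.45,-0.27,0,0,0.3],[0.03,0.85,0.45,-0.27,0,0,0.3],[0.03,0.85,0.45,-0.27,0,0,0.3],[0.03,0.85,0.45,-0.27,0,0,0.3],[0.03,0.85,0.45,-0.27,0,0,0.3],[0.03,0.85,0.45,-0.27,0,0,0.3],[0.03,0.85,0.45,-0.27,0,0,0.3],[0.03,0.85,0.45,-0.27,0,0,0.3],[0.03,0.85,0.45,-0.27,0,0,0.3],[0.03,0.85,0.45,-0.27,0,0,0.3],[0.03,0.85,0.45,-0.27,0,0,0.3]]])

```text
clock: 53.88
position: [0.4996, -0.2131, 0.1479]
orientation: [[-0.001, 0.458, -0.889], [0.0, -0.889, -0.458], [-1.0, -0.001, 0.001]]
contact_force: [-0.4, 0.0, -0.6]
grip_width: 0.0616
```

```bash
python3 -c "
from h import *
plan(.3964,-.3674,.125,7.5)"
```

```text
rows 13 each [0.089, -0.046, 0.759, -0.943, 0.0, 0.001] | pos [0.4996, -0.2131, 0.1479] yaw -62.76 clock 53.88
```

Emit:
drive_tool(increments=[[[0.09,-0.05,0.76,-0.94,0,0,0.3],[0.09,-0.05,0.76,-0.94,0,0,0.3],[0.09,-0.05,0.76,-0.94,0,0,0.3],[0.09,-0.05,0.76,-0.94,0,0,0.3],[0.09,-0.05,0.76,-0.94,0,0,0.3],[0.09,-0.05,0.76,-0.94,0,0,0.3],[0.09,-0.05,0.76,-0.94,0,0,0.3]]])

```text
clock: 54.47
position: [0.4183, -0.2792, 0.1354]
orientation: [[-0.001, 0.907, -0.42], [0.001, -0.42, -0.907], [-1.0, -0.001, -0.0]]
contact_force: [0.4, -0.2, -0.8]
grip_width: 0.0617
```

Emit:
drive_tool(increments=[[[0.09,-0.05,0.76,-0.94,0,0,0.3],[0.09,-0.05,0.76,-0.94,0,0,0.3],[0.09,-0.05,0.76,-0.94,0,0,0.3],[0.09,-0.05,0.76,-0.94,0,0,0.3],[0.09,-0.05,0.76,-0.94,0,0,0.3],[0.09,-0.05,0.76,-0.94,0,0,0.3],[0,0,0,0,0,0,0.3],[0,0,0,0,0,0,0.3],[0,0,0,0,0,0,0.3]]])

```text
clock: 55.22
position: [0.3953, -0.3651, 0.1247]
orientation: [[-0.001, 0.992, 0.123], [0.001, 0.123, -0.992], [-1.0, -0.001, -0.001]]
contact_force: [-0.1, 0.7, -0.5]
grip_width: 0.0613
```

```bash
python3 look.py w19.png .012 .03; python3 -c "
from h import *
f=grab('wrist');W=cloud(f);print(fitobj('wrist',f,W,'tape',.012,.03))
plan(.3964,-.3674,.0065,7.5,1)"
```

```text
t 55.22 pos [0.3953, -0.3651, 0.1247] yaw 7.05 F [-0.13, 0.69, -0.46] w 0.0613
0.95 [0.3883, -0.3104] [0.189, 0.036] -82.6 ctr by far end [0.3884, -0.311] z 0.0217
[(0.83, [0.4522, -0.3008], [0.067, 0.067], -32.9, 0.0234, 3056)]
rows 1 each [5.935, 0.011, 0.123, -0.049, -0.004, -0.0] | pos [0.3959, -0.365, 0.1252] yaw 7.22 clock 55.42
```

View pics/w19.png

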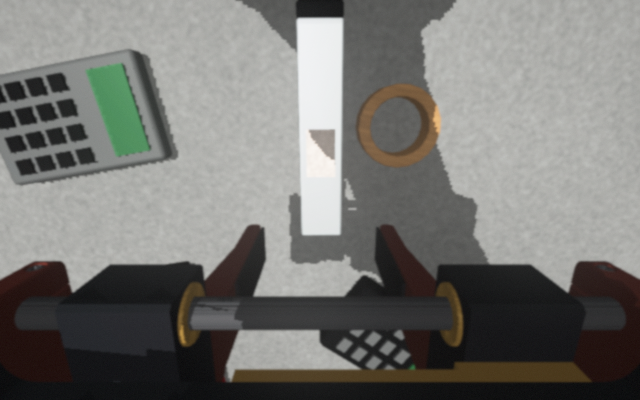

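The case is at (320,130), the tape at (400,125) and the calculator at (90,120). The fingers will come down at the near end, clear of both.

Emit:
drive_tool(increments=[[[0.5,0,0.05,-0.05,0,0,0.3],[0.9,0,0.05,0,0,0,0.3],[0.9,0,0,0,0,0,0.3],[0.9,0,0,0,0,0,0.3],[0.9,0,0,0,0,0,0.3],[0.8,0,0,0,0,0,0.3],[0.5,0,0,0,0,0,0.3],[0.35,0,0,0,0,0,0.3],[0.15,0,0,0,0,0,0.3],[0,0,0,0,0,0,0.3],[0,0,0,0,0,0,0.3]]])

```text
clock: 56.33
position: [0.3961, -0.3683, 0.0077]
orientation: [[0.001, 0.992, 0.13], [-0.0, 0.13, -0.992], [-1.0, 0.001, 0.001]]
contact_force: [-0.2, -0.1, 0.5]
grip_width: 0.0615
```

Emit:
drive_tool(increments=[[[0,0,0,0,0,0,1],[0,0,0,0,0,0,1],[0,0,0,0,0,0,1],[0,0,0,0,0,0,1],[0,0,0,0,0,0,1]]])

```text
clock: 56.75
position: [0.396, -0.368, 0.0076]
orientation: [[0.001, 0.992, 0.13], [-0.0, 0.13, -0.992], [-1.0, 0.001, 0.0]]
contact_force: [-0.7, 0.4, 1.8]
grip_width: 0.036
```

Emit:
drive_tool(increments=[[[0,-0.15,0,0,0,0,1],[0,-0.3,0,0,0,0,1],[0,-0.3,0,0,0,0,1],[0,-0.3,0,0,0,0,1],[0,-0.3,0,0,0,0,1],[0,-0.15,0,0,0,0,1],[0,0,0,0,0,0,1],[0,0,0,0,0,0,1],[0,0,0,0,0,0,0.3],[0,0,0,0,0,0,0.3],[0,0,0,0,0,0,0.3]]])

```text
clock: 57.67
position: [0.3651, -0.3714, 0.0068]
orientation: [[-0.001, 0.992, 0.13], [0.001, 0.13, -0.992], [-1.0, -0.001, -0.001]]
contact_force: [0.6, -0.4, 0.1]
grip_width: 0.0525
```

Dragged 30 mm. Lift clear, look, and regrip at the middle.

Emit:
drive_tool(increments=[[[-0.3,0,0,0,0,0,0.3],[-0.8,0,0,0,0,0,0.3],[-1,0,0,0,0,0,0.3],[-1,0,0,0,0,0,0.3],[-1,0,0,0,0,0,0.3],[-0.9,0,0,0,0,0,0.3],[-0.4,0,0,0,0,0,0.3],[0,0,0,0,0,0,0.3],[0,0,0,0,0,0,0.3]]])

```text
clock: 58.42
position: [0.366, -0.3716, 0.1151]
orientation: [[0.0, 0.991, 0.13], [0.0, 0.13, -0.991], [-1.0, 0.0, -0.0]]
contact_force: [0.1, 0.1, 0.0]
grip_width: 0.0614
```

```bash
python3 look.py w20.png .012 .03; python3 -c "
from h import *
f=grab('wrist');W=cloud(f);print(fitobj('wrist',f,W,'tape',.012,.03))
plan(.358,-.315,.115,7.5)"
```

```text
t 58.42 pos [0.366, -0.3716, 0.1151] yaw 7.50 F [0.06, 0.09, 0.0] w 0.0614
0.64 [0.288, -0.5158] [0.124, 0.015] -77.8 ctr by far end [0.281, -0.4834] z 0.0212
0.56 [0.3573, -0.3176] [0.184, 0.036] -82.8 ctr by far end [0.3577, -0.3206] z 0.0217
[(0.73, [0.452, -0.3007], [0.067, 0.066], -9.2, 0.0233, 3486)]
rows 3 each [-0.014, -0.0, -0.947, -0.001, -0.005, 0.006] | pos [0.3654, -0.3713, 0.1141] yaw 7.48 clock 58.62
```

```bash
python3 -c "
from h import *
plan(.3572,-.3145,.0065,7.3,1)"
```

```text
rows 1 each [5.386, -0.028, -2.864, 0.031, -0.014, 0.017] | pos [0.3654, -0.3713, 0.1141] yaw 7.48 clock 58.62
```

Emit:
drive_tool(increments=[[[0,-0.03,-0.6,0.03,0,0,0.3],[0.3,0,-0.9,0,0,0,0.3],[0.5,0,-0.9,0,0,0,0.3],[0.8,0,-0.46,0,0,0,0.3],[0.9,0,0,0,0,0,0.3],[0.9,0,0,0,0,0,0.3],[0.8,0,0,0,0,0,0.3],[0.6,0,0,0,0,0,0.3],[0.4,0,0,0,0,0,0.3],[0.15,0,0,0,0,0,0.3],[0,0,0,0,0,0,0.3],[0,0,0,0,0,0,0.3]]])

```text
clock: 59.62
position: [0.3582, -0.3152, 0.0085]
orientation: [[0.0, 0.992, 0.127], [-0.0, 0.127, -0.992], [-1.0, 0.0, 0.0]]
contact_force: [-0.7, 0.7, 0.4]
grip_width: 0.0611
```

Emit:
drive_tool(increments=[[[0,0,0,0,0,0,1],[0,0,0,0,0,0,1],[0,0,0,0,0,0,1],[0,0,0,0,0,0,1],[0,0,0,0,0,0,1]]])

```text
clock: 60.03
position: [0.3583, -0.3153, 0.0086]
orientation: [[0.001, 0.992, 0.127], [-0.0, 0.127, -0.992], [-1.0, 0.0, 0.0]]
contact_force: [-0.6, 0.2, 2.6]
grip_width: 0.036
```

Emit:
drive_tool(increments=[[[-0.4,0,0,0,0,0,1],[-0.8,0,0,0,0,0,1],[-1,0,0,0,0,0,1],[-1,0,0,0,0,0,1],[-1,0,0,0,0,0,1],[-1,0,0,0,0,0,1],[-1,0,0,0,0,0,1],[-0.7,0,0,0,0,0,1],[0,0,0,0,0,0,1]]])

```text
clock: 60.78
position: [0.3593, -0.3162, 0.149]
orientation: [[0.005, 0.992, 0.127], [-0.002, 0.127, -0.992], [-1.0, 0.004, 0.003]]
contact_force: [0.2, -0.4, -1.1]
grip_width: 0.0358
```

```bash
python3 -c "
from h import *
st();plan(.5585,-.0854,.15,-81.4);plan(.5585,-.0854,.15,8.6);plan(.5,-.22,.15,-40)"
```

```text
t 60.78 pos [0.3593, -0.3162, 0.149] yaw 7.28 F [0.2, -0.42, -1.15] w 0.0358
rows 17 each [-0.003, 0.11, -0.986, 0.91, -0.001, -0.003] | pos [0.3593, -0.3162, 0.149] yaw 7.28 clock 60.78
rows 16 each [-0.002, 0.716, -0.629, -0.014, 0.002, -0.003] | pos [0.3593, -0.3162, 0.149] yaw 7.28 clock 60.78
rows 9 each [-0.005, 0.65, -0.725, 0.917, 0.001, -0.006] | pos [0.3593, -0.3162, 0.149] yaw 7.28 clock 60.78
```

Emit:
drive_tool(increments=[[[0,0.65,-0.725,0.92,0,0,1],[0,0.65,-0.725,0.92,0,0,1],[0,0.65,-0.725,0.92,0,0,1],[0,0.65,-0.725,0.92,0,0,1],[0,0.65,-0.725,0.92,0,0,1],[0,0.65,-0.725,0.92,0,0,1],[0,0.65,-0.725,0.92,0,0,1],[0,0.65,-0.725,0.92,0,0,1],[0,0.65,-0.725,0.92,0,0,1],[0,0,0,0,0,0,1]]])

```text
clock: 61.62
position: [0.5022, -0.2168, 0.1453]
orientation: [[0.001, 0.765, -0.644], [-0.0, -0.644, -0.765], [-1.0, 0.001, -0.0]]
contact_force: [0.2, 0.9, -2.0]
grip_width: 0.0359
```

```bash
python3 -c "
from h import *
st();plan(.5585,-.0854,.15,-81.4)"
```

```text
t 61.62 pos [0.5022, -0.2168, 0.1453] yaw -40.12 F [0.24, 0.93, -2.01] w 0.0359
rows 8 each [-0.029, -0.524, -0.748, 0.901, -0.001, -0.001] | pos [0.5022, -0.2168, 0.1453] yaw -40.12 clock 61.62
```

Emit:
drive_tool(increments=[[[-0.03,-0.52,-0.75,0.9,0,0,1],[-0.03,-0.52,-0.75,0.9,0,0,1],[-0.03,-0.52,-0.75,0.9,0,0,1],[-0.03,-0.52,-0.75,0.9,0,0,1],[-0.03,-0.52,-0.75,0.9,0,0,1],[-0.03,-0.52,-0.75,0.9,0,0,1],[-0.03,-0.52,-0.75,0.9,0,0,1],[-0.03,-0.52,-0.75,0.9,0,0,1],[0,0,0,0,0,0,1],[0,0,0,0,0,0,1],[0,0,0,0,0,0,1]]])

```text
clock: 62.53
position: [0.5544, -0.089, 0.1505]
orientation: [[-0.002, 0.151, -0.989], [-0.001, -0.989, -0.151], [-1.0, 0.0, 0.002]]
contact_force: [0.3, -0.4, -1.7]
grip_width: 0.0361
```

```bash
python3 look.py w21.png .12 .2; python3 -c "
from h import *
plan(.5585,-.0854,.0775,-81.4,1)"
```

```text
t 62.53 pos [0.5544, -0.089, 0.1505] yaw -81.32 F [0.28, -0.38, -1.68] w 0.0361
0.56 [0.5651, -0.0874] [0.169, 0.036] 8.6 ctr by far end [0.5545, -0.0889] z 0.1636
rows 1 each [3.667, -0.165, -0.228, -0.005, 0.008, 0.0] | pos [0.5545, -0.0893, 0.1508] yaw -81.43 clock 62.63
```

View pics/w21.png

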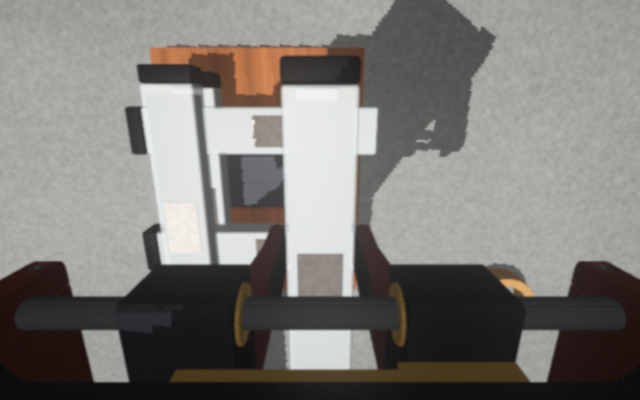

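Last case held at (320,160), parallel to the other top one at (178,160). Adjust and descend.

Emit:
drive_tool(increments=[[[0.3,-0.05,-0.07,0,0,0,1],[0.7,-0.06,-0.08,0,0,0,1],[0.7,-0.05,-0.08,0,0,0,1],[0.7,0,0,0,0,0,1],[0.6,0,0,0,0,0,1],[0.25,0,0,0,0,0,1],[0.1,0,0,0,0,0,1],[0,0,0,0,0,0,1],[0,0,0,0,0,0,1]]])

```text
clock: 63.38
position: [0.56, -0.0844, 0.0843]
orientation: [[0.0, 0.149, -0.989], [-0.0, -0.989, -0.149], [-1.0, 0.0, -0.0]]
contact_force: [0.1, 0.3, -0.3]
grip_width: 0.0356
```

Emit:
drive_tool(increments=[[[0.05,0,0,0,0,0,1],[0.05,0,0,0,0,0,1],[0,0,0,0,0,0,1]]])

```text
clock: 63.63
position: [0.5599, -0.0841, 0.0823]
orientation: [[0.001, 0.15, -0.989], [0.0, -0.989, -0.15], [-1.0, -0.0, -0.001]]
contact_force: [0.2, -0.1, -2.1]
grip_width: 0.0361
```

Emit:
drive_tool(increments=[[[0.05,0.03,0.03,0,0,0,1],[0.05,0.03,0.03,0,0,0,1],[0.05,0,0,0,0,0,1],[0,0,0,0,0,0,1]]])

```text
clock: 63.97
position: [0.5586, -0.0855, 0.0789]
orientation: [[-0.0, 0.15, -0.989], [0.0, -0.989, -0.15], [-1.0, -0.0, 0.0]]
contact_force: [0.2, 0.2, -1.4]
grip_width: 0.0356
```

Emit:
drive_tool(increments=[[[0.04,0,0,0,0,0,1],[0,0,0,0,0,0,1]]])

```text
clock: 64.13
position: [0.5587, -0.0854, 0.0781]
orientation: [[-0.0, 0.15, -0.989], [0.0, -0.989, -0.15], [-1.0, -0.0, 0.0]]
contact_force: [-0.0, 0.4, -1.6]
grip_width: 0.0359
```

Emit:
drive_tool(increments=[[[0.03,0,0,0,0,0,1],[0,0,0,0,0,0,1]]])

```text
clock: 64.3
position: [0.5588, -0.0855, 0.0776]
orientation: [[0.0, 0.15, -0.989], [0.0, -0.989, -0.15], [-1.0, -0.0, -0.0]]
contact_force: [0.6, 0.3, -1.8]
grip_width: 0.0355
```

Emit:
drive_tool(increments=[[[0.02,0,0,0,0,0,1],[0,0,0,0,0,0,1]]])

```text
clock: 64.47
position: [0.5588, -0.0855, 0.0776]
orientation: [[0.0, 0.15, -0.989], [0.0, -0.989, -0.15], [-1.0, -0.0, -0.0]]
contact_force: [-1.3, 0.1, 4.9]
grip_width: 0.0358
```

Contact. Release, retreat up, look, then move aside.

Emit:
drive_tool(increments=[[[0,0,0,0,0,0,0.35],[0,0,0,0,0,0,0.35],[0,0,0,0,0,0,0.35],[-0.4,0,0,0,0,0,0.35],[-0.8,0,0,0,0,0,0.35],[-1,0,0,0,0,0,0.35],[-1,0,0,0,0,0,0.35],[-1,0,0,0,0,0,0.35],[-1,0,0,0,0,0,0.35],[-0.8,0,0,0,0,0,0.35],[0,0,0,0,0,0,0.35]]])

```text
clock: 65.38
position: [0.5606, -0.0862, 0.2007]
orientation: [[0.006, 0.149, -0.989], [0.0, -0.989, -0.149], [-1.0, 0.001, -0.005]]
contact_force: [0.9, -0.3, -0.7]
grip_width: 0.0574
```

Emit:
drive_tool(increments=[[[-0.2,0,-1,0,0,0,0.35],[0,1,0,0,0,0,0.35],[0,1,0,0,0,0,0.35],[0,1,0,0,0,0,0.35],[0,1,0,0,0,0,0.35],[0,1,0,0,0,0,0.35],[0,1,0,0,0,0,0.35],[0,1,0,0,0,0,0.35],[0,1,0,0,0,0,0.35],[0,1,0,0,0,0,0.35],[0,1,0,0,0,0,0.35],[0,0,0,0,0,0,0.35]]])

```text
clock: 66.38
position: [0.6071, -0.2849, 0.2007]
orientation: [[-0.001, 0.145, -0.989], [-0.003, -0.989, -0.145], [-1.0, 0.003, 0.001]]
contact_force: [-1.3, -0.3, -0.5]
grip_width: 0.0565
```

```bash
python3 - <<'E'
from h import *
st()
for c in ['top','scene']:
    f=grab(c,c+'9.png');W=cloud(f)
    for n,lo,hi in [('tape',.012,.03),('stapler',.03,.06),('jar1',.07,.1)]: print(c,n,[o[:3] for o in fitobj(c,f,W,n,lo,hi)])
    print(c,'red/cases',[(o[1],o[3],o[4]) for o in fitobj(c,f,W,'case1',.012,.11)])
E
python3 lay.py top .083 .1; python3 lay.py top .06 .08;python3 lay.py scene .083 .1; python3 lay.py wrist .083 .1
```

```text
t 66.38 pos [0.6071, -0.2849, 0.2007] yaw -81.68 F [-1.28, -0.31, -0.46] w 0.0565
top tape [(0.63, [0.4552, -0.2989], [0.065, 0.057])]
top stapler [(0.8, [0.746, 0.181], [0.12, 0.027])]
top jar1 [(0.6, [0.7746, -0.1441], [0.048, 0.046]), (0.55, [0.7916, 0.0103], [0.048, 0.047])]
top red/cases [([0.5989, -0.0307], -81.5, 0.0697), ([0.5555, 0.0145], 8.6, 0.0918), ([0.5913, -0.0789], 1.9, 0.0919), ([0.4977, -0.0035], -81.9, 0.0699)]
scene tape [(0.71, [0.4533, -0.2967], [0.068, 0.063])]
scene stapler [(0.85, [0.7469, 0.1852], [0.118, 0.027])]
scene jar1 [(0.97, [0.7919, 0.0144], [0.049, 0.047]), (0.61, [0.7758, -0.1389], [0.049, 0.048])]
scene red/cases [([0.5568, -0.0699], 0.6, 0.0437), ([0.5458, 0.0045], 8.6, 0.0893), ([0.5905, -0.0289], -78.4, 0.067), ([0.4943, -0.0407], -75.5, 0.0669), ([0.5602, -0.0916], 8.4, 0.0888), ([0.5454, 0.0179], 8.4, 0.0441), ([0.2838, -0.5474], -74.0, 0.019)]
top board frame mm [37.1, -50.4] [115.  36.] ang -0.1 z 0.0916 321
top board frame mm [5.9, 49.5] [176.  36.] ang -0.3 z 0.092 526
top board frame mm [47.8, -82.3] [34. 28.] ang 1.8 z 0.0696 82
top board frame mm [47.8, 0.1] [63. 37.] ang 89.8 z 0.07 183
top board frame mm [47.9, 81.5] [34. 22.] ang -0.1 z 0.0694 62
top board frame mm [-49.8, 11.4] [42. 32.] ang -88.8 z 0.0697 82
top board frame mm [-51.3, 82.8] [36. 25.] ang -6.4 z 0.0698 76
scene board frame mm [0.9, -47.0] [190.  38.] ang -0.3 z 0.0893 957
scene board frame mm [0.1, 52.6] [191.  37.] ang 0.1 z 0.0895 1079
wrist board frame mm [13.7, -50.3] [164.  37.] ang -0.1 z 0.0907 7377
wrist board frame mm [-8.7, 34.0] [127.  26.] ang -12.9 z 0.0904 2192
```

View pics/top9.png

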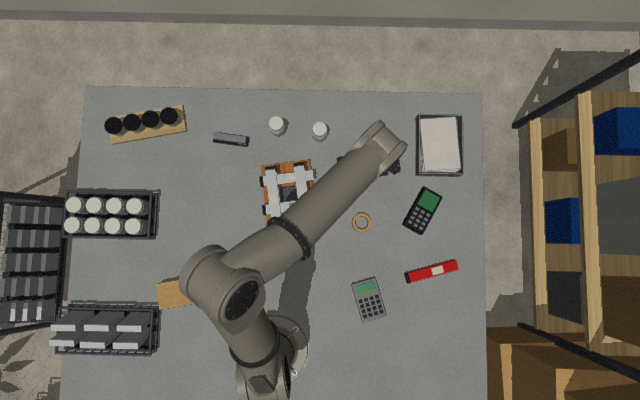

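View pics/scene9.png

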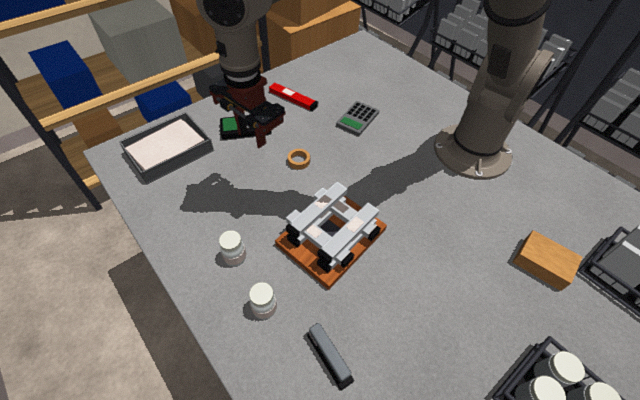

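The top view shows the tower at (288,190) and the scene view at (333,228): three crosswise layers. The arm is clear, and the tape, stapler, jars and red case are where they were. Handing in.

```bash
python3 -c "
from h import *
print(hand_in())"
```

```text
the job is handed in; nothing more can be done
None
```

The job is done and handed in at about 66 s of the 210 s allowed. The steel ballast is bedded in the recess, and all six white cases stand as a crosswise tower on the board, two per layer in three layers.

- **Ballast:** after the push, its top and the board's top both measured 24.7 mm. The push briefly reached about 31 N, roughly twice the 15 N asked. I backed off and held about 17 N, then lifted away.
- **Tower:** the wrist camera put every case within about 1 mm of ±50 mm from the board centre, with the ends centred to about 2 mm and the cases square to the board. In the last pictures the scene camera shifted the top layer about 3 mm to one side (+52.6 / −47.0 mm). That is close to its calibration error, and the top and wrist cameras did not show it. One wrist fit of the top case at y = +50 was unusable because part of that case was hidden.
- **Knocked case:** one case had been pushed to within about 13 mm of the tape. I gripped it near its end, slid it about 30 mm clear, then gripped it again in the middle. I saw no sign of the grip slackening.
- **Everything else:** the tape, stapler, both jars and the red look-alike measured where they started, within the cameras' error of a few millimetres. The arm was touching nothing at hand-in.

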